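# Press the scrub brush head onto the leaning pole's tapered spigot

### The arm

A 7-joint arm with a two-finger parallel gripper is mounted at the origin on the work surface. World frame = base frame: x ahead of the robot, y to its left, z up, the work surface at z = 0. Lengths are in m, angles in rad, forces in N, time in s.
With the tool pointing down it reaches from about 0.4 to 0.85 m from the base axis. Payload 10.4 kg.
Tool frame: the origin (TCP) lies at the very end of the fingers, on their centre line; the grasp point (between the pads) lies 19 mm behind it; y points along the fingers, x is the direction in which the jaws open and shut, and the axes are right-handed (so a half turn about y gives the same grasp; the last joint's range is limited). The gripper opens to 87 mm and grips with 3 to 60 N. Pads are 19 mm wide; open, the fingers measure 117 mm over their backs; the gripper's body (75 mm by 190 mm) begins 51 mm behind the grasp point.
Start: joints at [-1.227, 0.332, -0.065, 1.46, 0.022, 1.35, -0.088], TCP at [0.224, 0.583, 0.223] pointing down, gripper open.
Joint ranges: [-2.6, 2.6], [-0.5, 2.12], [-1.47, 1.34], [0.16, 2.42], [-1.27, 4.41], [0.06, 2.06], [-2.6, 2.6]. Speed limits (rad/s): [2.22, 2.22, 2.79, 2.79, 3.14, 3.14, 3.14].

### API

Orientations are given as a unit quaternion [x, y, z, w].
In Python, from bench import readout, vision, r gives the robot as it stands.
- The arm moves only by the tool arm_command, never from a script. Its argument "targets" is a list that holds one entry, the list of rows, each a list of 6 numbers: the shift along the tool's x, y, z in m, then the turn, a rotation vector about the tool's x, y, z in degrees. A call has 1 to 12 rows; each row shifts and turns the commanded pose from where the row before left it, along the tool's axes as they then stand; what a row does not reach is not made up. A row lasts 1/12 s, in which the tool goes at most 41.7 mm and 7.16 degrees, less where a joint would pass 70% of its speed; a pose out of reach is approached as far as the arm can. A call is refused whole if a number of a shift passes 0.0417 or a number of a turn 7.16, either way. A call with a gripper value outside its range is refused whole. "hand" is the opening, from 0 (shut) to 1 (fully open), set as the call begins (left out, the last holds). The fingers move at their own pace and stop on an object; "grip_force" is the grip in N (left out, the last holds). Time passes only in rows, so rows that do not move let the fingers close. It gives the time, the measured TCP pose, the force and the opening at its end, in the units of the state.
- readout.read_state(): the state, without advancing time (a new reading comes with each control period).
- vision.camera(name): name is "scene" or "top" or "wrist"; returns a dict with "pixels" (400x640x3 uint8, blue, green, red), "fovy" (degrees; the focal length in pixels is half the picture's height over the tangent of half this angle, whatever the lens; pixels are square), "cx", "cy" (the principal point, pixels), "D" ([k1, k2, p1, p2, k3] as OpenCV has them; the pictures are not rectified), "R" (3x3) and "t" (3): a world point X has camera coordinates R X + t; the wrist camera has in their place "mount" (4x4, takes a point from camera to tool coordinates, whose origin is the TCP and whose axes are the tool frame's). Camera axes: x right, y down, z forward; pixel columns grow to the right and rows downward; lengths in m; the calibration is good to about 2 mm. A picture is of the moment at which its call begins: read the wrist's pose just before it. There is no depth.
- r.close_job(): hands the job in, once; it reports no verdict.
The state is a dict: "time": time; "joint_positions": joint angles; "joint_vel": joint speeds; "joint_torque": joint torques, N m; "ee_pos": TCP position; "eef_rot": TCP orientation; "ft_force": force on the tool from outside, world axes, zero at the start; "torque": the same for the moment, N m; "width": finger opening in m.
Only numpy, scipy, OpenCV 4.12 (cv2) and the standard library are available. Lean on these libraries where they do the work, as an engineer would, in place of code of your own. Each camera call takes 0.05 s, during which the arm holds its last target.

### The job

Take the green scrub brush head and push its socket onto the tapered orange spigot of the leaning pole until it is fully home against the orange shoulder ring and stays on by friction alone, then let go. The pole stands on a sprung foot that gives as you push: press firmly, but do not drive it down to its stop. Leave the squeegee head, the spray bottle and the scoop where they stand.

Things in the scene. Friction and masses are not known exactly. Their poses are not given: they have to be found in the camera images.
- brush: Green scrub brush head, about 130 g, standing socket down on the wooden base. Origin: centre of its round socket mouth (underside); z points up out through the bristles, x along its length. Collar 46 mm across at the foot, 36 to 42 above, 46 mm high. Inside, a tapered socket: 29 mm across at the mouth, 20 at its end, 42 deep. It may be fitted turned any way about its z axis.
- brush_grip (a point): On the brush head, 55 mm above the socket mouth on its axis: centre of the flat green block, 110 mm long (x), 50 mm wide (y), 18 mm thick (from 46 to 64 mm above the mouth); grip it here across its 50 mm width. White bristles, 100 by 40 mm, stand on the block up to 80 mm above the mouth.
- shoulder (a point): Centre of the upper face of the pole's orange shoulder ring (48 mm across), where the socket mouth must end up. z points along the pole's axis, out through the spigot. The pole leans 28 degrees from vertical, spigot end roughly towards the robot, in a fixed grey cradle (base 150 by 130 by 20 mm); shoulder about 135 mm above the wooden base.
- spigot_tip (a point): Tip of the orange tapered spigot, 40 mm out from the shoulder on the axis; blunt, 10 mm across. Four springy yellow ribs: 24 mm across them 4 mm below the tip, 32 mm at the shoulder. The socket slides on freely until its mouth is about 14 mm from the shoulder, then the ribs grip: the push needed grows to about 8 to 13 N when fully home. Friction then holds it.
- pole (a joint): How far the whole pole, with spigot and shoulder, is pushed along its axis into the sprung foot of the cradle, in m: about 0 (to 0.0015) at rest, 0.026 at its stop. It yields about 1 mm per 1.5 N and springs back, so the shoulder retreats some 5 to 10 mm while the brush head is pressed home; 20 N pushes it about 13 mm in, 30 N about 20 mm.
- squeegee: Bystander: squeegee head standing on its black collar (46 mm across), with a 160 mm long steel channel (along x, 14 mm wide) and rubber blade on top, 85 mm high. Origin: centre of its underside.
- spray: Bystander: green glass spray bottle, 72 mm across, 195 mm high, white trigger head pointing along its -x. Origin: centre of its underside.
- scoop: Bystander: blue measuring scoop, cup 56 mm across and 45 mm high, flat handle reaching 102 mm out along its +x. Origin: centre of its underside.

How it is judged:
By the outcome, as a careful person would: the job done as asked, in the order asked, and still so for the second after the job is handed in, with the robot touching nothing.
It also fails if it takes over 38 s, if anything falls off the work surface, if the arm or the gripper's body presses on something with over 40 N, if the wrist force passes 120 N, or if a joint passes its speed limit or range.

## Working session

There is one attempt and no reset: what is moved stays moved. The work goes in short steps, Python scripts to look and compute and a tool call to move; the robot and the scene stay as the last step left them, time stands still between calls to the robot, and variables do not carry over. Pictures are saved under pics/ and viewed, and the job is handed in when it is done.

Besides the shell and the picture viewer there is one more tool, called after "Request:" by a JSON object that holds its "api" and its "payload". arm_command: Moves the arm, as the interface text tells. Its arguments: {"type":"object","properties":{"targets":{"type":"array","items":{"type":"array","items":{"type":"array","items":{"type":"number"}}}},"hand":{"type":"number"},"grip_force":{"type":"number"}},"required":["targets"]}

```bash
mkdir -p pics; ls; cat > h.py <<'E'
import numpy as np, cv2
from bench import readout, vision, r
from scipy.spatial.transform import Rotation as Ro
def K(c):
    f=200/np.tan(np.radians(c["fovy"])/2)
    return np.array([[f,0,c["cx"]],[0,f,c["cy"]],[0,0,1.]])
def grab(n,fn):
    s=readout.read_state(); c=vision.camera(n); cv2.imwrite("pics/"+fn,np.array(c["pixels"]))
    if "mount" in c:
        M=np.array(c["mount"]); T=np.eye(4); T[:3,:3]=Ro.from_quat(s["eef_rot"]).as_matrix(); T[:3,3]=s["ee_pos"]
        W=np.linalg.inv(T@M); c["R"]=W[:3,:3]; c["t"]=W[:3,3]
    c["R"]=np.array(c["R"]); c["t"]=np.array(c["t"]); return c
def ray(c,uv):
    p=cv2.undistortPoints(np.array(uv,float).reshape(-1,1,2),K(c),np.array(c["D"],float)).reshape(-1,2)
    d=np.c_[p,np.ones(len(p))]@c["R"]; return -c["R"].T@c["t"], d/np.linalg.norm(d,axis=1)[:,None]
def onz(c,uv,z):
    o,d=ray(c,uv); return o+d*((z-o[2])/d[:,2])[:,None]
def proj(c,X):
    p,_=cv2.projectPoints(np.array(X,float).reshape(-1,1,3),cv2.Rodrigues(c["R"])[0],c["t"],K(c),np.array(c["D"],float)); return p.reshape(-1,2)
def tri(c1,u1,c2,u2):
    o1,d1=ray(c1,u1);o2,d2=ray(c2,u2);d1=d1[0];d2=d2[0]
    A=np.c_[d1,-d2];s=np.linalg.lstsq(A,o2-o1,rcond=None)[0]
    a=o1+s[0]*d1;b=o2+s[1]*d2;return (a+b)/2,np.linalg.norm(a-b)
E
python3 - <<'E'
from h import *
import pickle
np.set_printoptions(precision=4,suppress=True)
print(readout.read_state())
d={}
for n in("scene","top","wrist"):
    c=grab(n,n+"0.png"); d[n]=c; print(n,c["fovy"],c["cx"],c["cy"],c["D"],-c["R"].T@c["t"],c["R"][2])
pickle.dump(d,open("c0.pkl","wb"))
E
```

```text
pics
{'time': 0.0, 'joint_positions': array([-1.2266,  0.3329, -0.0647,  1.4609,  0.0216,  1.3499, -0.0885]), 'joint_vel': array([ 0.0013, -0.0022, -0.0004,  0.0007, -0.0002,  0.001 , -0.0001]), 'joint_torque': array([ -0.0013, -62.3256,   0.0238, -38.9911,  -0.0614,   0.0395,
         0.0001]), 'ee_pos': array([0.224 , 0.5831, 0.2218]), 'eef_rot': array([ 0.5831,  0.4   , -0.4008, -0.5825]), 'ft_force': array([-0.7261,  0.4969,  0.6374]), 'torque': array([-0.0063,  0.0414,  0.0031]), 'width': 0.08657292163336229}
scene 55.40569731616482 322.7926357380125 201.3125043587611 [-0.0883  0.      0.      0.      0.    ] [1.2678 0.1475 0.7171] [-0.6998 -0.2228 -0.6787]
top 56.34294373292615 319.3863613920818 197.6977236215569 [-0.0428  0.      0.      0.      0.    ] [ 0.5682 -0.0525  0.8649] [ 0.0872  0.0355 -0.9956]
wrist 61.78593994562041 312.69380769955654 197.9118717458457 [-0.0249  0.      0.      0.      0.    ] [0.1465 0.6131 0.3841] [ 0.2821 -0.109  -0.9532]
```

View pics/scene0.png

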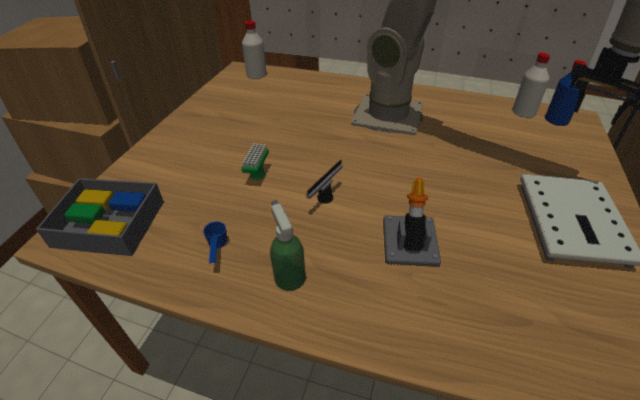

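View pics/top0.png

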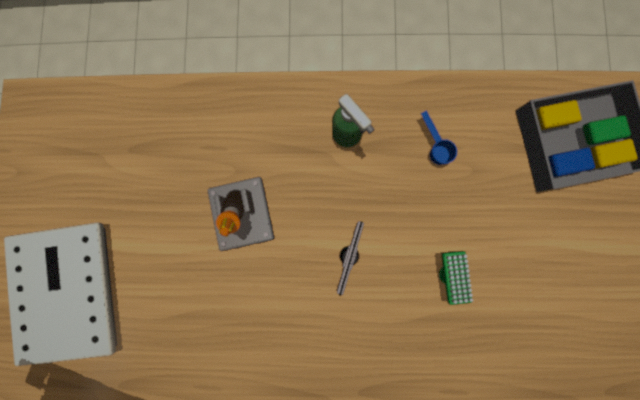

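View pics/wrist0.png

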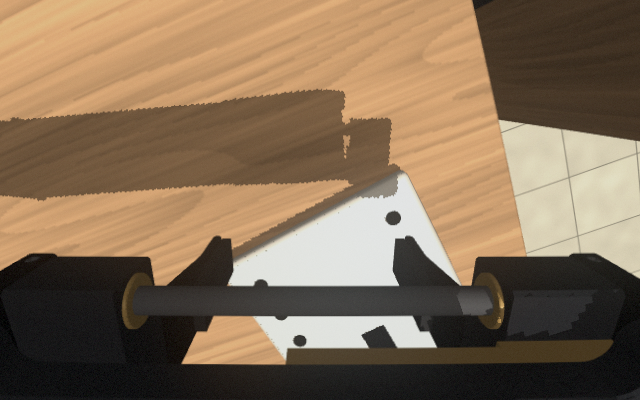

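The scene picture shows the brush at (256,160) and the pole's orange spigot at (418,195). In the top picture the brush is at (457,277), the spigot at (228,223) and the cradle at (240,213). Next I measure them by colour mask.

```bash
python3 - <<'E'
from h import *
import pickle
np.set_printoptions(precision=4,suppress=True)
d=pickle.load(open("c0.pkl","rb"))
for n,roi1,roi2 in(("top",(425,235,60,85),(195,165,90,95)),("scene",(230,130,55,65),(375,165,75,110))):
    im=np.array(d[n]["pixels"])
    for k,(x,y,w,h) in enumerate((roi1,roi2)):
        cv2.imwrite(f"pics/crop_{n}{k}.png",cv2.resize(im[y:y+h,x:x+w],None,fx=6,fy=6,interpolation=cv2.INTER_NEAREST))
        hsv=cv2.cvtColor(im[y:y+h,x:x+w],cv2.COLOR_BGR2HSV)
        m=((hsv[...,0]>45)&(hsv[...,0]<90)&(hsv[...,1]>100)) if k==0 else ((hsv[...,0]>3)&(hsv[...,0]<30)&(hsv[...,1]>190)&(hsv[...,2]>90))
        m=m.astype(np.uint8)*255
        if k==0: m=cv2.morphologyEx(m,cv2.MORPH_CLOSE,np.ones((9,9)))
        c=max(cv2.findContours(m,0,1)[0],key=cv2.contourArea)
        print(n,k,cv2.contourArea(c),cv2.boundingRect(c+[x,y]),cv2.minAreaRect(c+[x,y]))
a=cv2.imread("pics/crop_top0.png");b=cv2.imread("pics/crop_top1.png")
E
```

```text
top 0 1075.0 (439, 252, 31, 53) ((452.9752502441406, 277.7524719238281), (52.04043960571289, 27.06501007080078), 84.2894058227539)
top 1 385.0 (217, 211, 23, 25) ((227.6999969482422, 221.9000244140625), (21.913469314575195, 22.80789566040039), 63.43495178222656)
scene 0 236.5 (242, 149, 26, 31) ((259.6000061035156, 166.3000030517578), (20.000003814697266, 32.60000228881836), 53.130104064941406)
scene 1 322.5 (408, 178, 20, 28) ((416.58831787109375, 192.35296630859375), (27.649059295654297, 18.432706832885742), 75.96376037597656)
```

View pics/crop_top0.png

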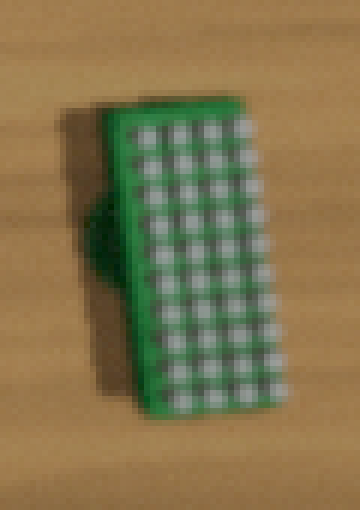

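View pics/crop_top1.png

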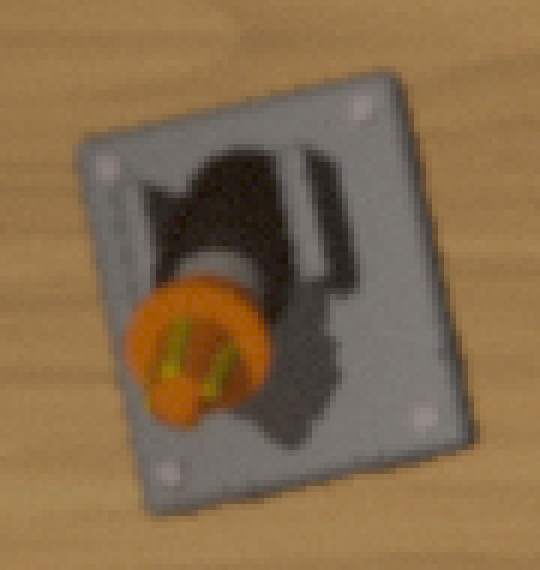

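View pics/crop_scene0.png

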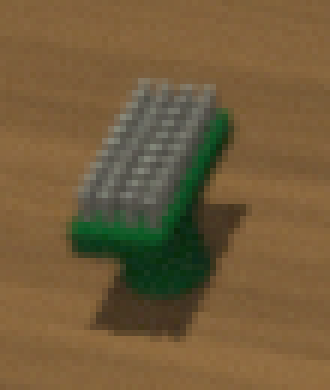

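View pics/crop_scene1.png

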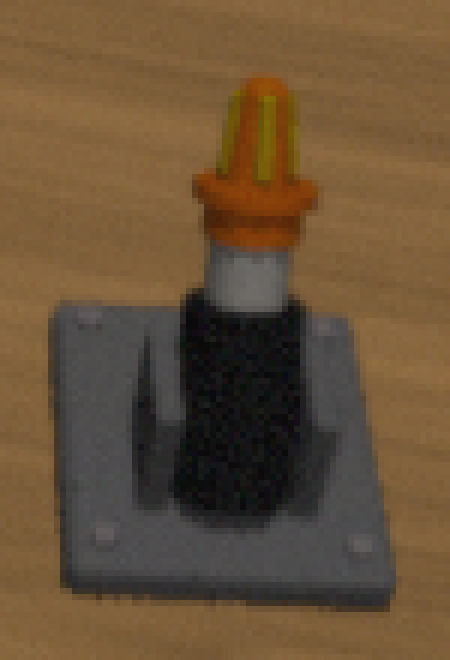

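```bash
python3 - <<'E'
from h import *
import pickle
np.set_printoptions(precision=4,suppress=True)
d=pickle.load(open("c0.pkl","rb")); T=d["top"];S=d["scene"]
def cp(x,y,o): return [(x+.5)/6-.5+o[0],(y+.5)/6-.5+o[1]]
o=(425,235)
P=onz(T,[cp(*p,o) for p in((148,135),(243,128),(183,400),(278,391))],.08)
print("bristle corners",P,"centre",P.mean(0),"long",np.linalg.norm(P[0]-P[2]),np.linalg.norm(P[0]-P[1]))
l=P[0]+P[1]-P[2]-P[3]; print("yaw",np.degrees(np.arctan2(l[1],l[0])))
o2=(230,130)
# scene: block bottom corners z=.046 , bristle top corners
Q=onz(S,[cp(*p,o2) for p in((85,200),(160,213),(148,85),(208,90))],.08);print("scene bristle",Q,Q.mean(0))
o=(195,165)
C=onz(T,[cp(*p,o) for p in((80,140),(398,75),(470,445),(150,512))],.02);print("cradle",C,C.mean(0))
for a,b in((0,1),(1,2),(2,3),(3,0)): v=C[b]-C[a];print(np.linalg.norm(v),np.degrees(np.arctan2(v[1],v[0])))
os=(375,165)
tip,e=tri(T,[cp(178,402,o)],S,[cp(263,84,os)]);print("tip",tip,e)
sh,e=tri(T,[cp(199,345,o)],S,[cp(256,187,os)]);print("sh",sh,e)
v=tip-sh;print(np.linalg.norm(v),np.degrees(np.arccos(v[2]/np.linalg.norm(v))),np.degrees(np.arctan2(v[1],v[0])))
print(onz(T,[cp(199,345,o)],.135))
E
```

```text
bristle corners [[ 0.5136 -0.2939  0.08  ]
 [ 0.516  -0.3267  0.08  ]
 [ 0.4236 -0.3041  0.08  ]
 [ 0.4266 -0.3367  0.08  ]] centre [ 0.47   -0.3154  0.08  ] long 0.09063481315179354 0.03290626348513534
yaw 6.386073213913311
scene bristle [[ 0.5237 -0.3195  0.08  ]
 [ 0.5229 -0.2816  0.08  ]
 [ 0.4289 -0.3314  0.08  ]
 [ 0.4246 -0.3009  0.08  ]] [ 0.475  -0.3083  0.08  ]
cradle [[0.6648 0.2355 0.02  ]
 [0.6897 0.1123 0.02  ]
 [0.5489 0.0825 0.02  ]
 [0.5229 0.2044 0.02  ]] [0.6066 0.1587 0.02  ]
0.1256967975579634 -78.56462883018595
0.14395150734454634 -168.07381231202402
0.12462679656195384 102.05323573300912
0.1453085147645522 12.346399800713865
tip [0.565  0.1525 0.167 ] 0.0016587202988663347
sh [0.5835 0.157  0.1313] 0.003014589741334531
0.040444192536013064 28.14453042868381 -166.29873380808215
[[0.5837 0.1544 0.135 ]]
```

Both views agree on the pole: lean 28.1° and shoulder about (0.583, 0.156, 0.133). Next I work out the move to a wrist view of the pole on the way to the brush.

```bash
cat >> h.py <<'E'
np.set_printoptions(precision=4,suppress=True)
def frame(yd,xd):
    y=np.array(yd,float);y/=np.linalg.norm(y);x=np.array(xd,float);x-=y*(x@y);x/=np.linalg.norm(x)
    return np.c_[x,y,np.cross(x,y)]
def delta(pos,Rt,s=None):
    s=s or readout.read_state();R=Ro.from_quat(s["eef_rot"]).as_matrix()
    dp=R.T@(np.array(pos)-s["ee_pos"]); rv=np.degrees(Ro.from_matrix(R.T@Rt).as_rotvec())
    print("t",round(s["time"],2),"shift mm",(dp*1e3).round(1),"rot deg",rv.round(2),"| F",s["ft_force"].round(1),"w",round(s["width"],4))
    return dp,rv
E
python3 - <<'E'
from h import *
import pickle
d=pickle.load(open("c0.pkl","rb"));print(np.array(d["wrist"]["mount"]))
R=Ro.from_quat(readout.read_state()["eef_rot"]).as_matrix();print(R)
y=np.radians(6.4)
for sg in(1,-1):
    Rt=frame([0,0,-1],[-sg*np.sin(y),sg*np.cos(y),0]); 
    delta([.472,-.312,.24],Rt)
    # where wrist cam sees pole if TCP here
    M=np.array(d["wrist"]["mount"]);
    for p in([.50,.10,.30],[.52,.0,.30],[.48,.05,.30],[.45,.15,.30],[.4,.15,.3]):
        T=np.eye(4);T[:3,:3]=Rt;T[:3,3]=p;W=np.linalg.inv(T@M);c=dict(d["wrist"]);c["R"]=W[:3,:3];c["t"]=W[:3,3]
        print(p,"cam",np.linalg.inv(W)[:3,3],proj(c,[[.583,.156,.133],[.565,.1525,.167],[.47,-.312,.08]]).round(0).tolist())
E
```

```text
[[ 1.     -0.0003  0.0006 -0.    ]
 [-0.0006 -0.3024  0.9532 -0.1622]
 [-0.0001 -0.9532 -0.3024  0.0831]
 [ 0.      0.      0.      1.    ]]
[[ 0.3586 -0.0003 -0.9335]
 [ 0.9335 -0.001   0.3586]
 [-0.001  -1.     -0.0001]]
t 0.15 shift mm [-746.7  -17.2 -552.5] rot deg [ -0.01 -27.42  -0.06] | F [ 0.7  0.3 -0.3] w 0.0872
[0.5, 0.1, 0.3] cam [0.4174 0.0907 0.4622] [[355.0, 257.0], [358.0, 256.0], [-46.0, 102.0]]
[0.52, 0.0, 0.3] cam [ 0.4374 -0.0093  0.4622] [[448.0, 249.0], [462.0, 248.0], [38.0, 93.0]]
[0.48, 0.05, 0.3] cam [0.3974 0.0407 0.4622] [[396.0, 277.0], [404.0, 279.0], [-0.0, 124.0]]
[0.45, 0.15, 0.3] cam [0.3674 0.1407 0.4622] [[305.0, 291.0], [302.0, 295.0], [-78.0, 142.0]]
[0.4, 0.15, 0.3] cam [0.3174 0.1407 0.4622] [[300.0, 328.0], [298.0, 335.0], [-69.0, 182.0]]
t 0.15 shift mm [-746.7  -17.2 -552.5] rot deg [  0.08 152.58  -0.01] | F [ 0.7  0.3 -0.3] w 0.0872
[0.5, 0.1, 0.3] cam [0.5826 0.1093 0.4622] [[263.0, 86.0], [260.0, 108.0], [634.0, 226.0]]
[0.52, 0.0, 0.3] cam [0.6026 0.0093 0.4622] [[156.0, 96.0], [144.0, 119.0], [554.0, 233.0]]
[0.48, 0.05, 0.3] cam [0.5626 0.0593 0.4622] [[210.0, 57.0], [202.0, 76.0], [603.0, 207.0]]
[0.45, 0.15, 0.3] cam [0.5326 0.1593 0.4622] [[322.0, 34.0], [325.0, 52.0], [686.0, 193.0]]
[0.4, 0.15, 0.3] cam [0.4826 0.1593 0.4622] [[329.0, -28.0], [333.0, -17.0], [704.0, 153.0]]
```

Request:
{"api": "arm_command", "payload": {"targets": [[[0, -0.01, 0, 0, -6.85, 0], [0, -0.01, 0, 0, -6.85, 0], [0, -0.01, 0, 0, -6.85, 0], [0, -0.01, 0, 0, -6.85, 0], [-0.025, -0.005, -0.0126, 0, 0, 0], [-0.025, -0.005, -0.0126, 0, 0, 0], [-0.025, -0.005, -0.0126, 0, 0, 0], [-0.025, -0.005, -0.0126, 0, 0, 0], [-0.025, -0.005, -0.0126, 0, 0, 0], [-0.025, -0.005, -0.0126, 0, 0, 0], [-0.025, -0.005, -0.0126, 0, 0, 0], [-0.025, -0.005, -0.0126, 0, 0, 0]]], "hand": 1}}

```text
time: 1.15
ee_pos: [0.347, 0.3945, 0.3026]
eef_rot: [-0.471, -0.527, 0.527, 0.471]
ft_force: [1.0, 0.5, -0.2]
width: 0.087
```

Request:
{"api": "arm_command", "payload": {"targets": [[[-0.025, -0.003, -0.0126, 0, 0, 0], [-0.025, -0.003, -0.0126, 0, 0, 0], [-0.025, -0.003, -0.0126, 0, 0, 0], [-0.025, -0.003, -0.0126, 0, 0, 0], [-0.025, -0.003, -0.0126, 0, 0, 0], [-0.025, -0.003, -0.0126, 0, 0, 0], [-0.025, -0.003, -0.0126, 0, 0, 0], [-0.025, -0.003, -0.0126, 0, 0, 0], [-0.025, -0.003, -0.0126, 0, 0, 0], [-0.025, -0.003, -0.0126, 0, 0, 0], [-0.025, -0.003, -0.0126, 0, 0, 0], [0, 0, 0, 0, 0, 0]]]}}

```text
time: 2.15
ee_pos: [0.5173, 0.1322, 0.3359]
eef_rot: [-0.474, -0.525, 0.525, 0.473]
ft_force: [-0.4, -0.5, 0.8]
width: 0.0871
```

```bash
python3 - <<'E'
from h import *
import pickle
s=readout.read_state();print(s["time"],s["ee_pos"],s["eef_rot"],s["joint_vel"])
c=grab("wrist","w1.png");pickle.dump(c,open("c1.pkl","wb"))
print(proj(c,[[.583,.156,.133],[.565,.1525,.167]]))
E
```

```text
2.15 [0.5173 0.1322 0.3359] [-0.4741 -0.5251  0.5254  0.4726] [-0.0394 -0.0136 -0.0685  0.0274 -0.0151 -0.0038 -0.0905]
[[327.459  226.0933]
 [327.452  222.4465]]
```

View pics/w1.png

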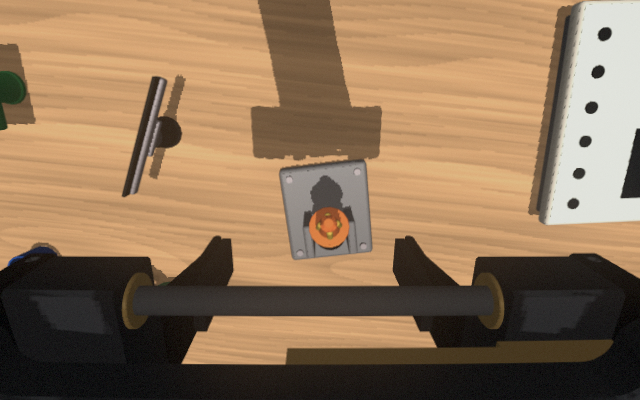

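The wrist picture shows the cradle around (327,210) and the orange ring at (329,227), looking almost down the spigot. The predicted shoulder is (327.5,226.1), so this agrees within about 2 px. I refine it.

```bash
python3 - <<'E'
from h import *
import pickle
c=pickle.load(open("c1.pkl","rb"));im=np.array(c["pixels"])
x,y,w,h=275,155,105,110
cv2.imwrite("pics/w1c.png",cv2.resize(im[y:y+h,x:x+w],None,fx=5,fy=5,interpolation=cv2.INTER_NEAREST))
hsv=cv2.cvtColor(im,cv2.COLOR_BGR2HSV);roi=np.zeros(im.shape[:2],bool);roi[200:252,300:360]=1
m=((hsv[...,0]>3)&(hsv[...,0]<32)&(hsv[...,1]>190)&(hsv[...,2]>80)&roi).astype(np.uint8)
k=max(cv2.findContours(m,0,1)[0],key=cv2.contourArea);e=cv2.fitEllipse(k);print(e,cv2.boundingRect(k))
a=np.array([-np.sin(np.radians(28))*np.cos(np.radians(12)),-np.sin(np.radians(28))*np.sin(np.radians(12)),np.cos(np.radians(28))])
o,dd=ray(c,[e[0]]);print("ring pos at z .132",onz(c,[e[0]],.132),"angle ray/axis",np.degrees(np.arccos(-dd[0]@a)))
d=pickle.load(open("c0.pkl","rb"))
# triangulate ring centre with scene and top
cp=lambda x,y,o:[(x+.5)/6-.5+o[0],(y+.5)/6-.5+o[1]]
print(tri(c,[e[0]],d["scene"],[cp(256,187,(375,165))]),tri(c,[e[0]],d["top"],[cp(199,345,(195,165))]))
E
```

```text
Traceback (most recent call last):
ValueError: max() iterable argument is empty
```

View pics/w1c.png

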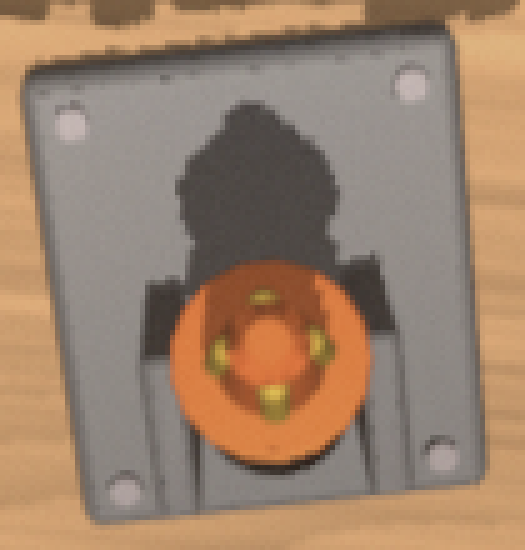

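```bash
python3 - <<'E'
from h import *
import pickle
c=pickle.load(open("c1.pkl","rb"));im=np.array(c["pixels"])
hsv=cv2.cvtColor(im,cv2.COLOR_BGR2HSV);x,y=300,200
m=np.zeros(im.shape[:2],np.uint8)
m[200:252,300:360]=((hsv[200:252,300:360,0]<30)&(hsv[200:252,300:360,1]>140))
ks=cv2.findContours(m,0,1)[0];k=max(ks,key=cv2.contourArea);e=cv2.fitEllipse(k);print(e,cv2.boundingRect(k))
sp=[328.8,227.2];tp=[328.,223.2]
cp=lambda x,y,o:[(x+.5)/6-.5+o[0],(y+.5)/6-.5+o[1]]
d=pickle.load(open("c0.pkl","rb"));T=d["top"];S=d["scene"]
def tri3(obs):
    A=np.zeros((3,3));b=np.zeros(3);L=[]
    for cc,u in obs:
        o,dd=ray(cc,[u]);P=np.eye(3)-np.outer(dd[0],dd[0]);A+=P;b+=P@o;L.append((o,P))
    X=np.linalg.solve(A,b);print(X,[round(1e3*np.linalg.norm(P@(X-o)),1) for o,P in L]);return X
sh=tri3([(c,sp),(T,cp(199,345,(195,165))),(S,cp(256,187,(375,165)))])
ti=tri3([(c,tp),(T,cp(178,402,(195,165))),(S,cp(263,84,(375,165)))])
v=ti-sh;print(np.linalg.norm(v),np.degrees(np.arccos(v[2]/np.linalg.norm(v))),np.degrees(np.arctan2(v[1],v[0])))
C=onz(c,[[275+px/5-.4,155+py/5-.4] for px,py in((25,75),(453,30),(485,483),(92,522))],.02);print(C)
for a,b in((0,1),(1,2),(2,3),(3,0)): v=C[b]-C[a];print(np.linalg.norm(v),np.degrees(np.arctan2(v[1],v[0])))
y_=np.radians(6.4);Rt=frame([0,0,-1],[-np.sin(y_),np.cos(y_),0]);delta([.472,-.312,.24],Rt)
E
```

```text
((328.6590881347656, 227.0206298828125), (39.271846771240234, 39.92679977416992), 164.8401641845703) (309, 207, 40, 41)
[0.5841 0.1572 0.132 ] [np.float64(0.8), np.float64(1.9), np.float64(1.2)]
[0.5653 0.1527 0.1673] [np.float64(0.6), np.float64(1.1), np.float64(0.6)]
0.04026983471004384 28.636551105085278 -166.39033760232869
[[0.5478 0.086  0.02  ]
 [0.5216 0.2084 0.02  ]
 [0.6643 0.2405 0.02  ]
 [0.691  0.1179 0.02  ]]
0.12525037929968266 102.09436275209748
0.1463040082682167 12.658584333562034
0.12542455146203968 -77.7190873064857
0.14671075769478856 -167.41074369216815
t 2.2 shift mm [-439.7   95.9   91.1] rot deg [ 0.01 -0.32 -0.05] | F [-0.2  1.4  0.1] w 0.0869
```

Request:
{"api": "arm_command", "payload": {"targets": [[[-0.029, 0, 0.006, 0, 0, 0], [-0.029, 0, 0.006, 0, 0, 0], [-0.029, 0, 0.006, 0, 0, 0], [-0.029, 0.003, 0.006, 0, 0, 0], [-0.029, 0.005, 0.006, 0, 0, 0], [-0.029, 0.005, 0.006, 0, 0, 0], [-0.029, 0.006, 0.006, 0, 0, 0], [-0.029, 0.008, 0.006, 0, 0, 0], [-0.029, 0.009, 0.006, 0, 0, 0], [-0.029, 0.01, 0.006, 0, 0, 0], [-0.029, 0.01, 0.006, 0, 0, 0], [-0.029, 0.01, 0.006, 0, 0, 0]]]}}

```text
time: 3.2
ee_pos: [0.4819, -0.2161, 0.269]
eef_rot: [0.471, 0.528, -0.527, -0.471]
ft_force: [1.2, -0.2, 0.3]
width: 0.0872
```

Request:
{"api": "arm_command", "payload": {"targets": [[[-0.029, 0.01, 0.006, 0, 0, 0], [-0.029, 0.01, 0.006, 0, 0, 0], [-0.03, 0.01, 0.006, 0, 0, 0], [0, 0, 0, 0, 0, 0], [0, 0, 0, 0, 0, 0]]]}}

```text
time: 3.62
ee_pos: [0.4732, -0.3059, 0.2385]
eef_rot: [-0.471, -0.526, 0.527, 0.473]
ft_force: [-0.0, 1.3, 0.4]
width: 0.0869
```

```bash
python3 - <<'E'
from h import *
import pickle
s=readout.read_state();print(s["time"],s["ee_pos"],s["joint_vel"])
c=grab("wrist","w2.png");pickle.dump(c,open("c2.pkl","wb"))
print(proj(c,[[.472,-.312,.08],[.472,-.312,0]]))
y_=np.radians(6.4);Rt=frame([0,0,-1],[-np.sin(y_),np.cos(y_),0]);delta([.472,-.312,.24],Rt)
E
```

```text
3.6167 [ 0.4732 -0.3059  0.2385] [-0.0358 -0.0261 -0.036  -0.004  -0.0004  0.0081 -0.0171]
[[306.7007 178.399 ]
 [307.7956 162.2921]]
t 3.67 shift mm [-7.2 -1.   2.8] rot deg [-0.05 -0.02  0.05] | F [-0.1  0.9  0.1] w 0.087
```

View pics/w2.png

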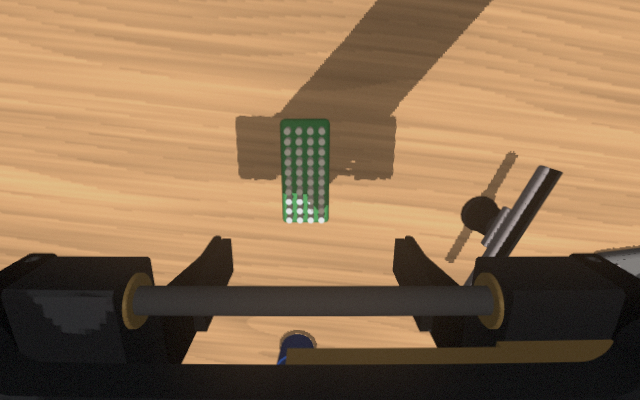

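The brush block spans columns 281–330 and rows 118–223, upright between the fingers. I measure its outline and yaw.

```bash
python3 - <<'E'
from h import *
import pickle
c=pickle.load(open("c2.pkl","rb"));im=np.array(c["pixels"])
hsv=cv2.cvtColor(im,cv2.COLOR_BGR2HSV)
m=((hsv[...,0]>45)&(hsv[...,0]<90)&(hsv[...,1]>90)).astype(np.uint8)*255
m[:, :250]=0;m[:,360:]=0;m[250:]=0
m=cv2.morphologyEx(m,cv2.MORPH_CLOSE,np.ones((11,11)))
k=max(cv2.findContours(m,0,1)[0],key=cv2.contourArea);q=cv2.minAreaRect(k);print(q,cv2.boundingRect(k))
B=cv2.boxPoints(q);P=onz(c,B,.064);print(B,P,P.mean(0))
for i in range(4): v=P[(i+1)%4]-P[i];print(np.linalg.norm(v),np.degrees(np.arctan2(v[1],v[0])))
w=(((hsv[...,1]<60)&(hsv[...,2]>95))*m).astype(np.uint8)
ks=[cv2.moments(z) for z in cv2.findContours((w>0).astype(np.uint8),0,1)[0] if cv2.contourArea(z)>8]
pts=np.array([[z["m10"]/z["m00"],z["m01"]/z["m00"]] for z in ks]);print(len(pts))
q=cv2.minAreaRect(pts.astype(np.float32));print(q);print(onz(c,[q[0]],.08))
P=onz(c,cv2.boxPoints(q),.08)
for i in range(2): v=P[(i+1)%4]-P[i];print(np.linalg.norm(v),np.degrees(np.arctan2(v[1],v[0])))
cv2.imwrite("pics/w2c.png",cv2.resize(im[100:240,260:350],None,fx=4,fy=4,interpolation=cv2.INTER_NEAREST))
E
```

```text
((305.0, 170.0), (102.0, 48.0), 90.0) (281, 119, 49, 103)
[[281. 119.]
 [329. 119.]
 [329. 221.]
 [281. 221.]] [[ 0.4189 -0.3433  0.064 ]
 [ 0.4137 -0.2963  0.064 ]
 [ 0.5206 -0.283   0.064 ]
 [ 0.5262 -0.3346  0.064 ]] [ 0.4698 -0.3143  0.064 ]
0.04727690877362468 96.22897054867474
0.10766063636957228 7.075982814793695
0.05186729707294366 -83.7594177897015
0.10770114316930063 -175.36660645482925
12
((304.05712890625, 158.3868865966797), (55.546295166015625, 34.29787063598633), 89.99571990966797)
[[ 0.4524 -0.3166  0.08  ]]
0.032495432497642376 96.23283808565164
0.05458649053879423 6.680918510474187
```

View pics/w2c.png

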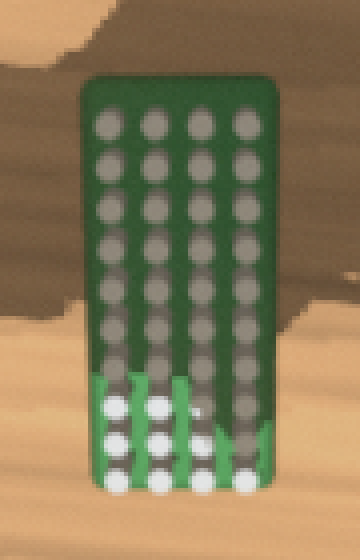

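```bash
python3 - <<'E'
from h import *
import pickle
c=pickle.load(open("c2.pkl","rb"))
P=onz(c,[[260+x/4-.4,100+y/4-.4] for x,y in((108,124),(247,124),(246,481),(116,481))],.08);print(P,P.mean(0))
for i in range(4): v=P[(i+1)%4]-P[i];print(np.linalg.norm(v),np.degrees(np.arctan2(v[1],v[0])))
for Y in (6.4,):
  y_=np.radians(Y);Rt=frame([0,0,-1],[-np.sin(y_),np.cos(y_),0]);delta([*P.mean(0)[:2],.036],Rt)
E
```

```text
[[ 0.4277 -0.3358  0.08  ]
 [ 0.4241 -0.303   0.08  ]
 [ 0.514  -0.2927  0.08  ]
 [ 0.5177 -0.326   0.08  ]] [ 0.4709 -0.3144  0.08  ]
0.032923488976443704 96.22846949145783
0.09051342522938334 6.525061372024793
0.03341076230292643 -83.7594720876624
0.09051924606262812 -173.78338694376146
t 3.67 shift mm [ -9.6 203.    4. ] rot deg [-0.05 -0.02  0.05] | F [-0.1  0.9  0.1] w 0.087
```

Request:
{"api": "arm_command", "payload": {"targets": [[[-0.0048, 0.01, 0.002, 0, 0, 0], [-0.0048, 0.015, 0.002, 0, 0, 0], [0, 0.025, 0, 0, 0, 0], [0, 0.03, 0, 0, 0, 0], [0, 0.03, 0, 0, 0, 0], [0, 0.03, 0, 0, 0, 0], [0, 0.025, 0, 0, 0, 0], [0, 0.018, 0, 0, 0, 0], [0, 0.012, 0, 0, 0, 0], [0, 0.008, 0, 0, 0, 0], [0, 0, 0, 0, 0, 0], [0, 0, 0, 0, 0, 0]]], "hand": 1}}

```text
time: 4.67
ee_pos: [0.4715, -0.3152, 0.037]
eef_rot: [0.471, 0.527, -0.527, -0.471]
ft_force: [0.5, 0.3, 0.7]
width: 0.0876
```

```bash
python3 - <<'E'
from h import *
y_=np.radians(6.4);Rt=frame([0,0,-1],[-np.sin(y_),np.cos(y_),0]);delta([.4707,-.3145,.036],Rt)
c=grab("wrist","w3.png");c=grab("scene","s3.png")
a=cv2.imread("pics/s3.png");cv2.imwrite("pics/s3c.png",cv2.resize(a[60:220,160:360],None,fx=4,fy=4))
E
```

```text
t 4.67 shift mm [0.8 1.  0.7] rot deg [ 0.03  0.01 -0.01] | F [0.5 0.3 0.7] w 0.0876
```

View pics/w3.png

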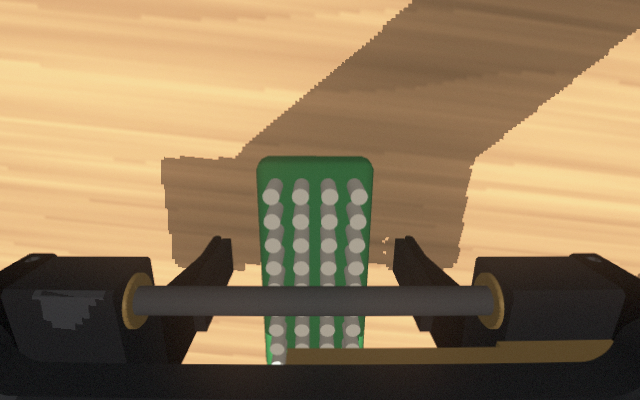

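View pics/s3c.png

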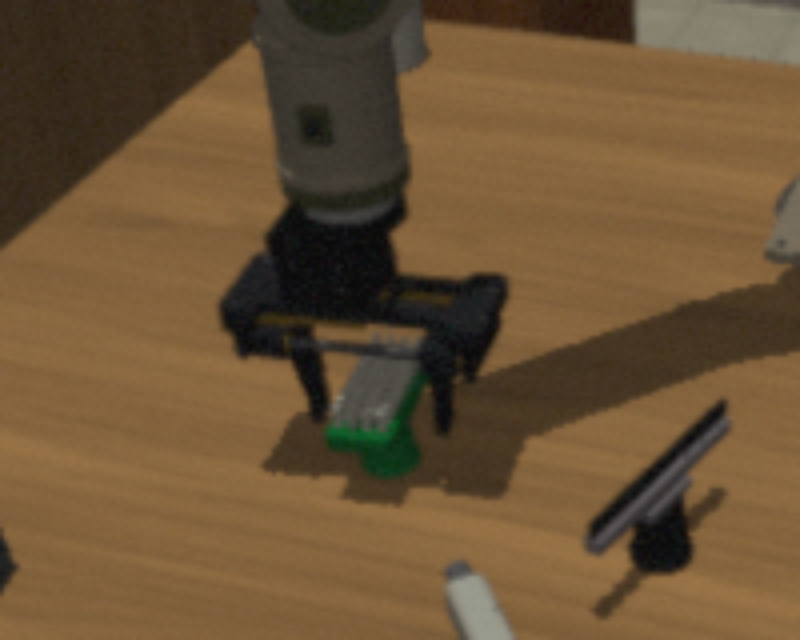

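The fingers straddle the block evenly: block columns 257–373, finger tips at 233 and 395. I close them.

Request:
{"api": "arm_command", "payload": {"targets": [[[0, 0, 0, 0, 0, 0], [0, 0, 0, 0, 0, 0], [0, 0, 0, 0, 0, 0], [0, 0, 0, 0, 0, 0], [0, 0, 0, 0, 0, 0], [0, 0, 0, 0, 0, 0], [0, 0, 0, 0, 0, 0], [0, 0, 0, 0, 0, 0]]], "hand": 0, "grip_force": 55}}

```text
time: 5.43
ee_pos: [0.471, -0.3152, 0.0365]
eef_rot: [0.471, 0.527, -0.527, -0.471]
ft_force: [-0.8, 0.7, 0.4]
width: 0.0496
```

Request:
{"api": "arm_command", "payload": {"targets": [[[0, -0.008, 0, 0, 0, 0], [0, -0.018, 0, 0, 0, 0], [0, -0.028, 0, 0, 0, 0], [0, -0.03, 0, 0, 0, 0], [0.005, -0.03, 0, 0, 0, 0], [0.01, -0.03, 0, 0, 0, 0], [0.015, -0.03, 0, 0, 0, 0], [0.02, -0.03, 0, 0, 0, 0], [0.02, -0.02, 0, 0, 0, 0], [0.02, -0.01, 0, 0, 0, 0], [0.02, 0, 0, 0, 0, 0], [0.02, 0, 0, 0, 0, 0]]]}}

```text
time: 6.43
ee_pos: [0.4564, -0.1855, 0.2718]
eef_rot: [0.472, 0.527, -0.526, -0.471]
ft_force: [0.9, 0.1, -1.8]
width: 0.0495
```

```bash
cat >> h.py <<'E'
az=np.radians(12.3);th=np.radians(28)
A=np.array([-np.sin(th)*np.cos(az),-np.sin(th)*np.sin(az),np.cos(th)])
SH=np.array([.5842,.1570,.133])
RT=frame(-A,[-np.sin(az),np.cos(az),0])
E
python3 - <<'E'
from h import *
dp,rv=delta(SH+A*.1165,RT)
s=readout.read_state();print(s["ee_pos"])
# if rotated first:
print((RT.T@(SH+A*.1165-s["ee_pos"])*1e3).round(1))
E
```

```text
t 6.43 shift mm [ 320.6   36.1 -110.4] rot deg [-27.86  -5.83  -1.47] | F [ 0.9  0.1 -1.8] w 0.0495
[ 0.4564 -0.1855  0.2718]
[ 307.5   98.9 -109.5]
```

Request:
{"api": "arm_command", "payload": {"targets": [[[0, 0, 0, -5.57, -1.17, -0.29], [0, 0, 0, -5.57, -1.17, -0.29], [0, 0, 0, -5.57, -1.17, -0.29], [0, 0, 0, -5.57, -1.17, -0.29], [0, 0, 0, -5.57, -1.17, -0.29], [0.015, 0.003, -0.005, 0, 0, 0], [0.023, 0.006, -0.008, 0, 0, 0], [0.025, 0.008, -0.009, 0, 0, 0], [0.025, 0.008, -0.009, 0, 0, 0], [0.025, 0.008, -0.009, 0, 0, 0], [0.025, 0.008, -0.009, 0, 0, 0], [0.025, 0.008, -0.009, 0, 0, 0]]]}}

```text
time: 7.43
ee_pos: [0.4939, -0.01, 0.2545]
eef_rot: [0.537, 0.667, -0.402, -0.324]
ft_force: [1.1, -0.2, -0.7]
width: 0.0493
```

Request:
{"api": "arm_command", "payload": {"targets": [[[0.025, 0.009, -0.009, 0, 0, 0], [0.025, 0.009, -0.009, 0, 0, 0], [0.025, 0.009, -0.009, 0, 0, 0], [0.025, 0.008, -0.009, 0, 0, 0], [0.022, 0.007, -0.008, 0, 0, 0], [0.014, 0.005, -0.005, 0, 0, 0], [0.008, 0.002, -0.002, 0, 0, 0], [0, 0, 0, 0, 0, 0], [0, 0, 0, 0, 0, 0]]]}}

```text
time: 8.18
ee_pos: [0.5296, 0.1434, 0.2349]
eef_rot: [0.537, 0.667, -0.402, -0.324]
ft_force: [0.3, -0.3, -0.5]
width: 0.0495
```

```bash
python3 - <<'E'
from h import *
import pickle
delta(SH+A*.1165,RT)
s=readout.read_state()
d={n:grab(n,n+"4.png") for n in("scene","top","wrist")};pickle.dump((s,d),open("c4.pkl","wb"))
a=cv2.imread("pics/scene4.png");cv2.imwrite("pics/s4c.png",cv2.resize(a[120:280,330:490],None,fx=5,fy=5,interpolation=cv2.INTER_NEAREST)[:,:800][:600])
a=cv2.imread("pics/top4.png");cv2.imwrite("pics/t4c.png",cv2.resize(a[150:270,170:310],None,fx=5,fy=5,interpolation=cv2.INTER_NEAREST))
E
```

```text
t 8.18 shift mm [ 1.7 -0.1 -1.8] rot deg [-0.15  0.04 -0.  ] | F [ 0.3 -0.3 -0.5] w 0.0495
```

View pics/s4c.png

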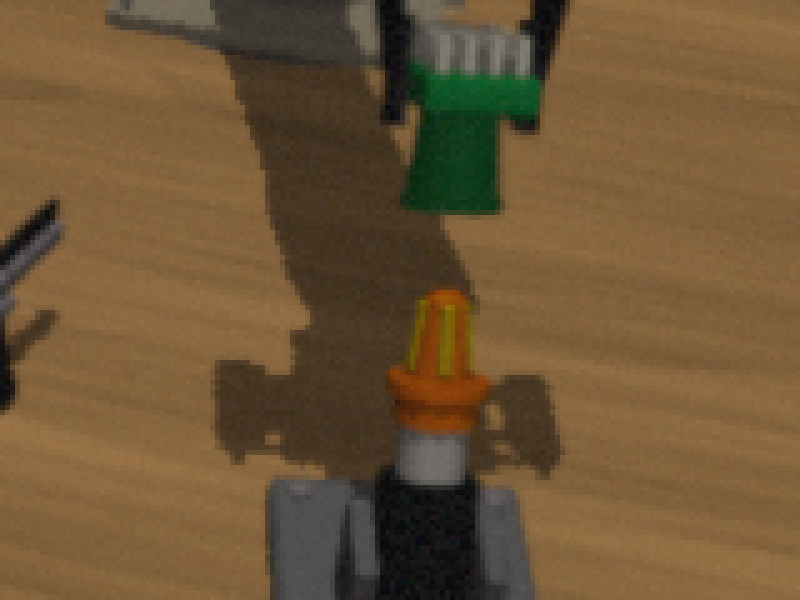

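View pics/t4c.png

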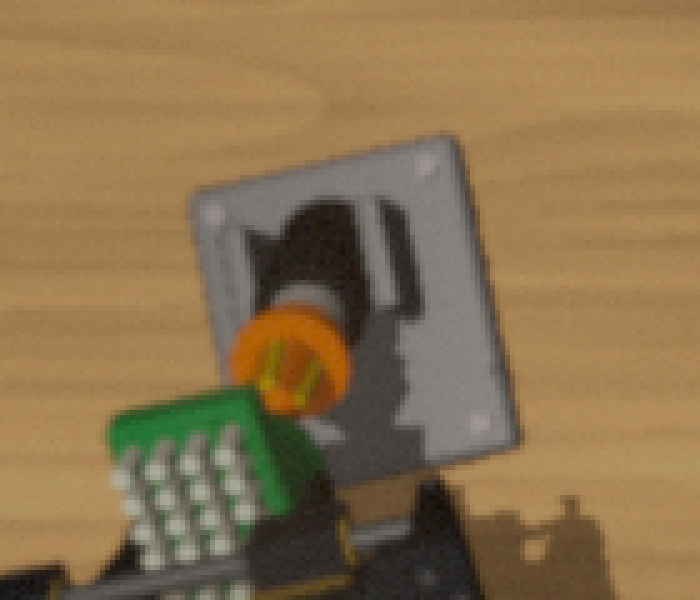

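View pics/wrist4.png

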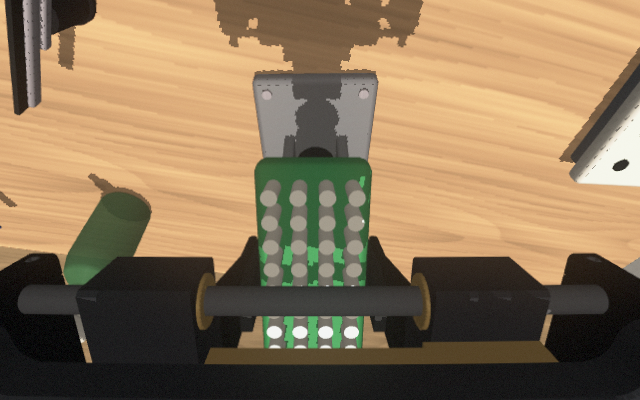

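In the scene crop the brush collar foot is at columns 402–502, row ~214, with the spigot tip at (445,297) below it. I check the held brush against the prediction and line up the axes in both views.

```bash
python3 - <<'E'
from h import *
import pickle
s,d=pickle.load(open("c4.pkl","rb"))
R=Ro.from_quat(s["eef_rot"]).as_matrix();m=s["ee_pos"]+R[:,1]*.0365
t=np.linspace(0,2*np.pi,361)
def circ(c0,z,r,R=R): return c0-R[:,1]*z+r*(np.cos(t)[:,None]*R[:,0]+np.sin(t)[:,None]*R[:,2])
S=d["scene"];f=lambda p:(p-[330,120]+.5)*5-.5
for nm,C in(("foot",circ(m,0,.023)),("ring",circ(SH,0,.024,RT)),("tip",circ(SH+A*.04,0,.005,RT)),("ringtop cam",None)):
    if C is None: continue
    p=f(proj(S,C));print(nm,p.min(0),p.max(0),p.mean(0))
blk=[m-R[:,1]*h+R[:,2]*sz*.055+R[:,0]*sx*.025 for h in(.046,.064) for sz in(-1,1) for sx in(-1,1)]
p=f(proj(S,blk));print("block scene",p)
f2=lambda p:(p-[170,150]+.5)*5-.5
print("block top",f2(proj(d["top"],blk)))
for nm,C in(("ring",circ(SH,0,.024,RT)),("tip",circ(SH+A*.04,0,.005,RT))):
    p=f2(proj(d["top"],C));print("top",nm,p.min(0),p.max(0))
E
```

```text
foot [396.0131 198.6788] [499.4902 215.0778] [447.7851 206.7875]
ring [382.7419 367.0711] [488.4564 392.4693] [435.6341 379.6137]
tip [432.5302 292.0899] [454.8142 296.5114] [443.6979 294.2963]
block scene [[419.4735 114.9044]
 [539.2581 120.8402]
 [384.4337  90.3137]
 [490.1746  95.4481]
 [423.2476  71.6491]
 [543.6403  77.5674]
 [387.5877  52.0788]
 [493.8003  57.1897]]
block top [[253.8897 370.9188]
 [104.8233 403.2502]
 [351.142  649.1396]
 [211.522  678.4596]
 [243.7273 396.2645]
 [ 90.55   429.3983]
 [344.3015 680.0079]
 [201.0974 709.9626]]
top ring [224.2627 306.0828] [346.9384 415.1825]
top tip [255.1947 396.1495] [282.1015 419.8049]
```

```bash
python3 - <<'E'
from h import *
import pickle
s,d=pickle.load(open("c4.pkl","rb"))
R=Ro.from_quat(s["eef_rot"]).as_matrix();m=s["ee_pos"]+R[:,1]*.0365
t=np.linspace(0,2*np.pi,181)
def circ(c0,r,R): return c0+r*(np.cos(t)[:,None]*R[:,0]+np.sin(t)[:,None]*R[:,2])
blk=lambda h:[m-R[:,1]*h+R[:,2]*sz*.055+R[:,0]*sx*.025 for sz,sx in((-1,-1),(-1,1),(1,1),(1,-1))]
for n,(x,y,w,h) in(("top",(180,195,80,60)),("scene",(385,120,60,90))):
    k=10 if n=="top" else 6.6
    a=cv2.resize(np.array(d[n]["pixels"])[y:y+h,x:x+w],None,fx=k,fy=k,interpolation=cv2.INTER_CUBIC)
    for C,col in((circ(SH,.024,RT),(255,0,0)),(circ(SH+A*.04,.005,RT),(255,0,0)),(circ(m,.023,R),(255,0,255)),(circ(m-R[:,1]*.046,.018,R),(255,0,255)),(blk(.046),(255,255,0)),(blk(.064),(255,255,255))):
        p=(proj(d[n],C)-[x,y]+.5)*k-.5;cv2.polylines(a,[p.round().astype(int)],True,col,1)
    cv2.imwrite(f"pics/ov_{n}.png",a);print(a.shape)
E
```

```text
(600, 800, 3)
(594, 396, 3)
```

View pics/ov_top.png

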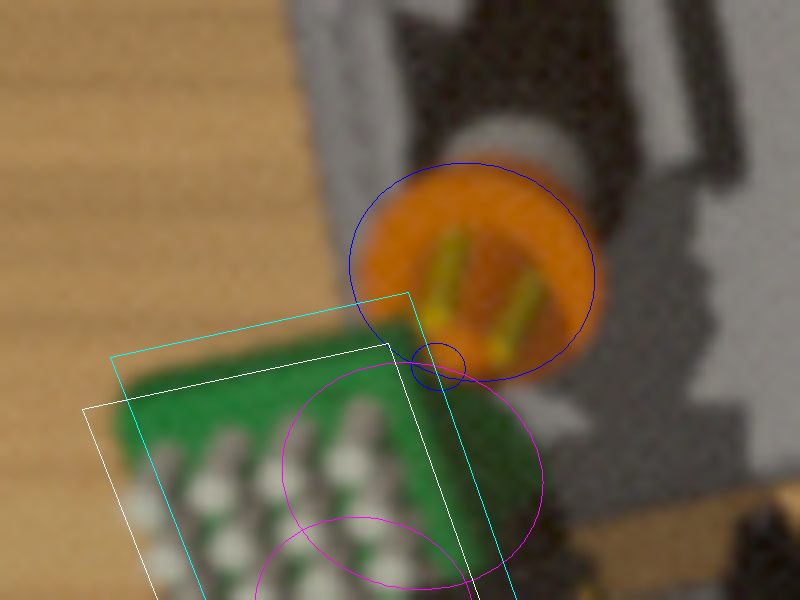

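View pics/ov_scene.png

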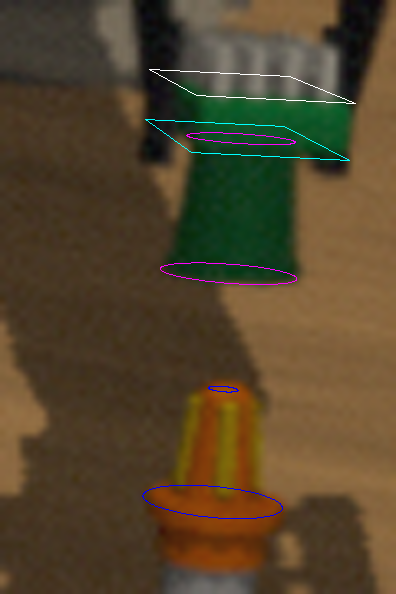

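The overlay in both views puts the brush within 1–3 mm of the model, with the ring off by about the same amount. I make a small correction and advance until the mouth is near the tip, then look again.

Request:
{"api": "arm_command", "payload": {"targets": [[[0.0009, 0.003, -0.0013, 0, 0, 0], [0.0009, 0.006, -0.0013, 0, 0, 0], [0, 0.008, 0, 0, 0, 0], [0, 0.008, 0, 0, 0, 0], [0, 0.006, 0, 0, 0, 0], [0, 0.003, 0, 0, 0, 0], [0, 0, 0, 0, 0, 0], [0, 0, 0, 0, 0, 0]]]}}

```text
time: 9.0
ee_pos: [0.5471, 0.1498, 0.2057]
eef_rot: [0.537, 0.667, -0.402, -0.324]
ft_force: [0.4, 0.1, -1.2]
width: 0.0494
```

```bash
cat >> h.py <<'E'
def overlay(tag):
    s=readout.read_state();R=Ro.from_quat(s["eef_rot"]).as_matrix();m=s["ee_pos"]+R[:,1]*.0365
    t=np.linspace(0,2*np.pi,181)
    circ=lambda c0,r,R: c0+r*(np.cos(t)[:,None]*R[:,0]+np.sin(t)[:,None]*R[:,2])
    out=[]
    for n,(x,y,w,h) in(("top",(185,195,70,80)),("scene",(385,130,60,80))):
        c=grab(n,f"{n}_{tag}.png");k=7
        a=cv2.resize(np.array(c["pixels"])[y:y+h,x:x+w],None,fx=k,fy=k,interpolation=cv2.INTER_CUBIC)[:, :400]
        b=a.copy()
        for C,col in((circ(SH,.024,RT),(255,0,0)),(circ(SH+A*.04,.005,RT),(255,0,0)),(circ(m,.023,R),(255,0,255)),(circ(m-R[:,1]*.046,.018,R),(255,0,255))):
            p=(proj(c,C)-[x,y]+.5)*k-.5;cv2.polylines(b,[p.round().astype(int)],True,col,1)
        out.append(a if n=="top" else b)
    cv2.imwrite(f"pics/ov_{tag}.png",np.hstack(out)[:, :800])
    print("mouth to shoulder mm (x,axis,z)",(RT.T@(m-SH)*1e3).round(1),"F tool",(R.T@s["ft_force"]).round(1),"M tool",(R.T@s["torque"]).round(2),"w",round(s["width"],4),"t",round(s["time"],2))
E
python3 - <<'E'
from h import *
overlay("a")
E
```

```text
mouth to shoulder mm (x,axis,z) [  0.9 -45.4  -0.7] F tool [0.  1.3 0.2] M tool [ 0.63  0.07 -0.03] w 0.0494 t 9.0
```

View pics/ov_a.png

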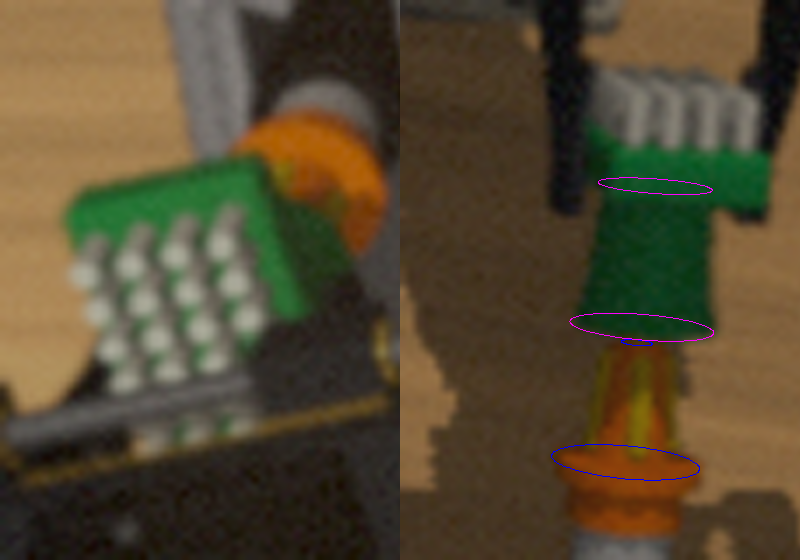

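Request:
{"api": "arm_command", "payload": {"targets": [[[-0.001, 0.003, 0, 0, 0, 0], [0, 0.004, 0, 0, 0, 0], [0, 0.004, 0, 0, 0, 0], [0, 0.003, 0, 0, 0, 0], [0, 0, 0, 0, 0, 0]]]}}

```text
time: 9.52
ee_pos: [0.5536, 0.1502, 0.1927]
eef_rot: [0.537, 0.667, -0.402, -0.324]
ft_force: [-0.2, -0.5, -0.7]
width: 0.0495
```

```bash
python3 - <<'E'
from h import *
overlay("b")
E
```

```text
mouth to shoulder mm (x,axis,z) [ -0.1 -30.9  -0.2] F tool [-0.4  0.5  0.6] M tool [ 0.69  0.02 -0.05] w 0.0495 t 9.52
```

View pics/ov_b.png

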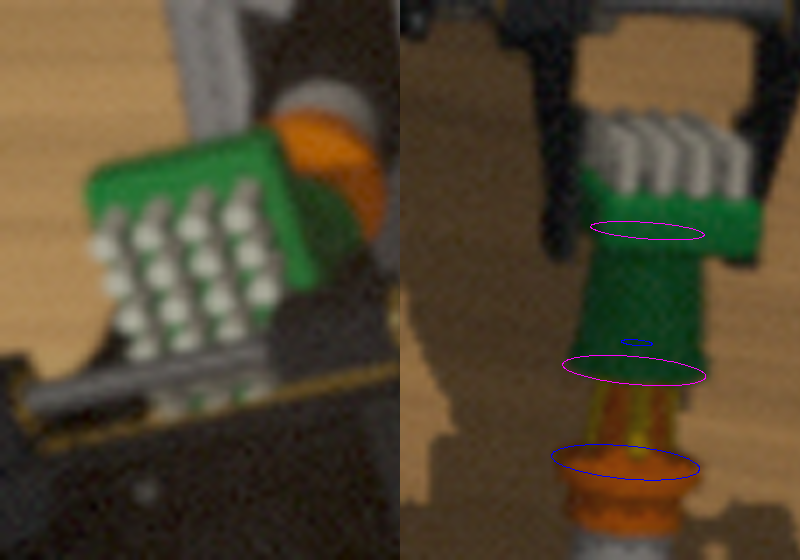

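The tip is inside the socket with no side force. I continue.

Request:
{"api": "arm_command", "payload": {"targets": [[[-0.0005, 0.003, 0, 0, 0, 0], [-0.0005, 0.003, 0, 0, 0, 0], [0, 0.003, 0, 0, 0, 0], [0, 0.003, 0, 0, 0, 0], [0, 0, 0, 0, 0, 0]]]}}

```text
time: 10.03
ee_pos: [0.5593, 0.1506, 0.1823]
eef_rot: [0.537, 0.667, -0.402, -0.324]
ft_force: [-1.1, 0.4, -0.6]
width: 0.0492
```

```bash
python3 - <<'E'
from h import *
overlay("c")
E
```

```text
mouth to shoulder mm (x,axis,z) [ -0.9 -19.1  -0.3] F tool [0.6 0.1 1.1] M tool [ 0.84  0.03 -0.16] w 0.0492 t 10.03
```

View pics/ov_c.png

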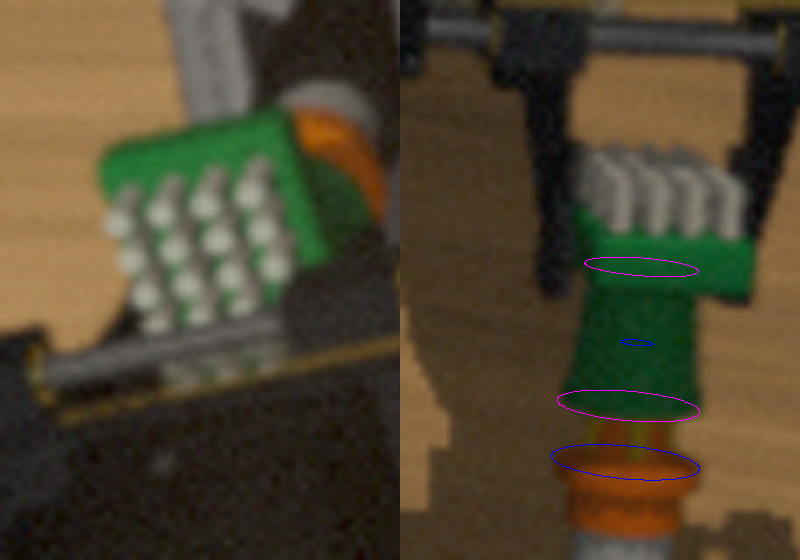

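Request:
{"api": "arm_command", "payload": {"targets": [[[0, 0.003, 0, 0, 0, 0], [0, 0.003, 0, 0, 0, 0], [0, 0.002, 0, 0, 0, 0], [0, 0.002, 0, 0, 0, 0], [0, 0, 0, 0, 0, 0]]]}}

```text
time: 10.55
ee_pos: [0.5639, 0.1518, 0.1738]
eef_rot: [0.537, 0.667, -0.402, -0.324]
ft_force: [-5.2, 1.5, 1.0]
width: 0.0493
```

```bash
python3 - <<'E'
from h import *
overlay("d")
E
```

```text
mouth to shoulder mm (x,axis,z) [-0.7 -9.3 -0.5] F tool [ 2.5 -3.1  3.8] M tool [ 1.39  0.03 -0.71] w 0.0493 t 10.55
```

Request:
{"api": "arm_command", "payload": {"targets": [[[0, 0.002, 0, 0, 0, 0], [0, 0.002, 0, 0, 0, 0], [0, 0.002, 0, 0, 0, 0], [0, 0, 0, 0, 0, 0]]]}}

```text
time: 10.98
ee_pos: [0.5666, 0.1524, 0.1688]
eef_rot: [0.537, 0.667, -0.402, -0.324]
ft_force: [-7.7, 1.3, 2.6]
width: 0.0493
```

```bash
python3 - <<'E'
from h import *
overlay("e")
E
```

```text
mouth to shoulder mm (x,axis,z) [-0.7 -3.6 -0.6] F tool [ 2.9 -5.7  5.2] M tool [ 1.58  0.06 -0.8 ] w 0.0493 t 10.98
```

View pics/ov_e.png

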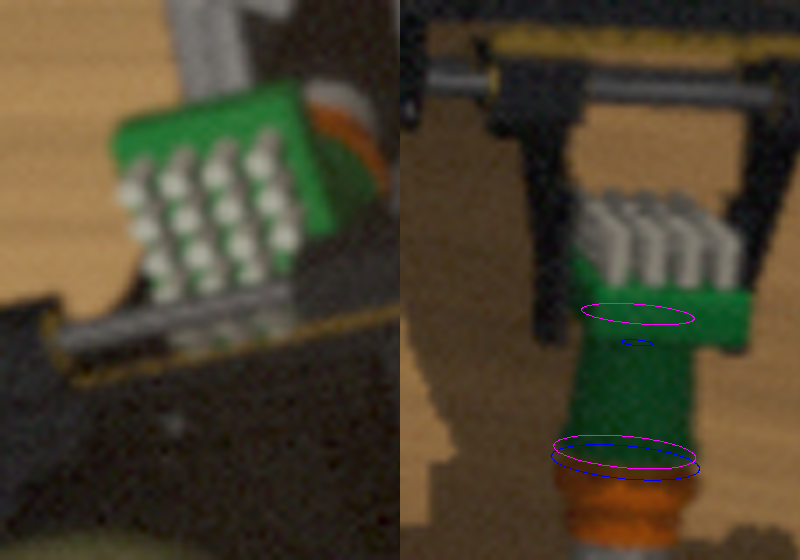

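The lateral force is about 6 N, so I relieve it with a small sideways shift while pressing on.

Request:
{"api": "arm_command", "payload": {"targets": [[[0.0004, 0.001, 0.0006, 0, 0, 0], [0.0004, 0.001, 0.0006, 0, 0, 0], [0, 0.001, 0, 0, 0, 0], [0, 0, 0, 0, 0, 0]]]}}

```text
time: 11.42
ee_pos: [0.5673, 0.153, 0.1663]
eef_rot: [0.537, 0.668, -0.402, -0.323]
ft_force: [-6.2, 0.4, 4.8]
width: 0.0495
```

```bash
python3 - <<'E'
from h import *
overlay("f")
E
```

```text
mouth to shoulder mm (x,axis,z) [-0.3 -1.1 -0.2] F tool [ 1.8 -7.   3.1] M tool [ 1.38  0.02 -0.44] w 0.0495 t 11.42
```

Request:
{"api": "arm_command", "payload": {"targets": [[[0.0003, 0.001, 0.0005, 0, 0, 0], [0.0003, 0.001, 0.0005, 0, 0, 0], [0, 0.001, 0, 0, 0, 0], [0, 0.001, 0, 0, 0, 0], [0, 0, 0, 0, 0, 0]]]}}

```text
time: 11.93
ee_pos: [0.5686, 0.1536, 0.1629]
eef_rot: [0.538, 0.668, -0.401, -0.323]
ft_force: [-5.1, -2.2, 6.2]
width: 0.0493
```

```bash
python3 - <<'E'
from h import *
overlay("g")
E
```

```text
mouth to shoulder mm (x,axis,z) [-0.   2.6  0. ] F tool [-1.1 -8.1  1.9] M tool [ 1.1  -0.04 -0.08] w 0.0493 t 11.93
```

View pics/ov_g.png

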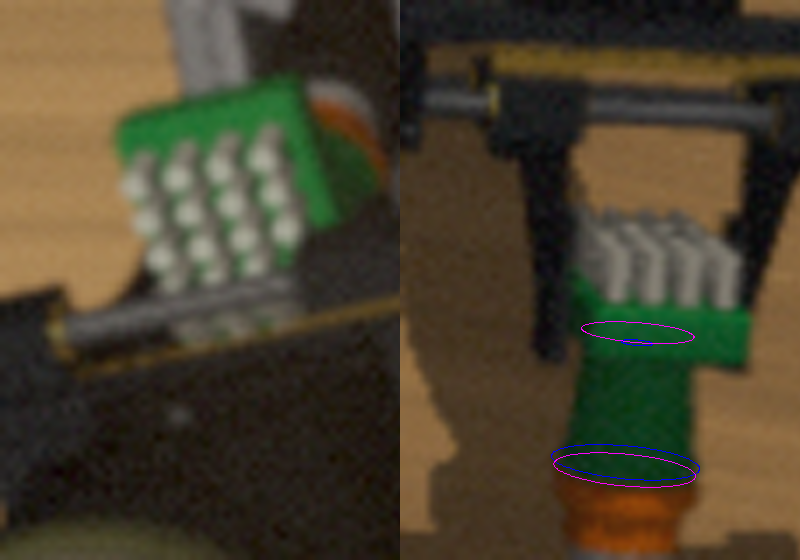

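Request:
{"api": "arm_command", "payload": {"targets": [[[0, 0.001, 0.0003, 0, 0, 0], [0, 0.001, 0.0003, 0, 0, 0], [0, 0.001, 0, 0, 0, 0], [0, 0.001, 0, 0, 0, 0], [0, 0.001, 0, 0, 0, 0], [0, 0, 0, 0, 0, 0]]]}}

```text
time: 12.53
ee_pos: [0.5706, 0.1541, 0.1587]
eef_rot: [0.538, 0.668, -0.401, -0.323]
ft_force: [-7.4, -1.7, 10.2]
width: 0.0497
```

```bash
python3 - <<'E'
from h import *
overlay("h")
E
```

```text
mouth to shoulder mm (x,axis,z) [0.  7.3 0.2] F tool [ -0.1 -12.6   1.9] M tool [ 1.16 -0.01 -0.09] w 0.0497 t 12.53
```

View pics/ov_h.png

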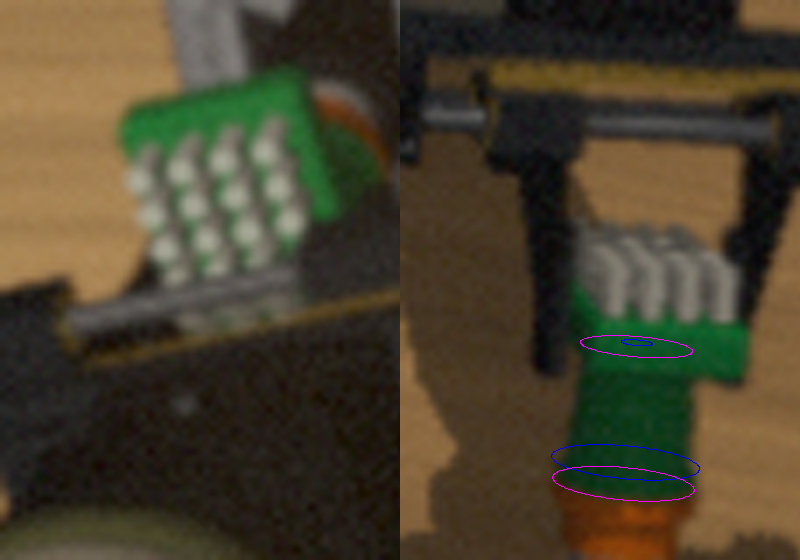

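Request:
{"api": "arm_command", "payload": {"targets": [[[0, 0.001, 0.0003, 0, 0, 0], [0, 0.001, 0.0003, 0, 0, 0], [0, 0.001, 0, 0, 0, 0], [0, 0.001, 0, 0, 0, 0], [0, 0, 0, 0, 0, 0]]]}}

```text
time: 13.05
ee_pos: [0.5723, 0.1544, 0.1555]
eef_rot: [0.538, 0.668, -0.401, -0.323]
ft_force: [-10.6, -2.1, 14.0]
width: 0.0492
```

```bash
python3 - <<'E'
from h import *
overlay("i")
E
```

```text
mouth to shoulder mm (x,axis,z) [ 0.  10.9  0.1] F tool [  0.2 -17.5   2.9] M tool [ 1.21 -0.   -0.04] w 0.0492 t 13.05
```

View pics/ov_i.png

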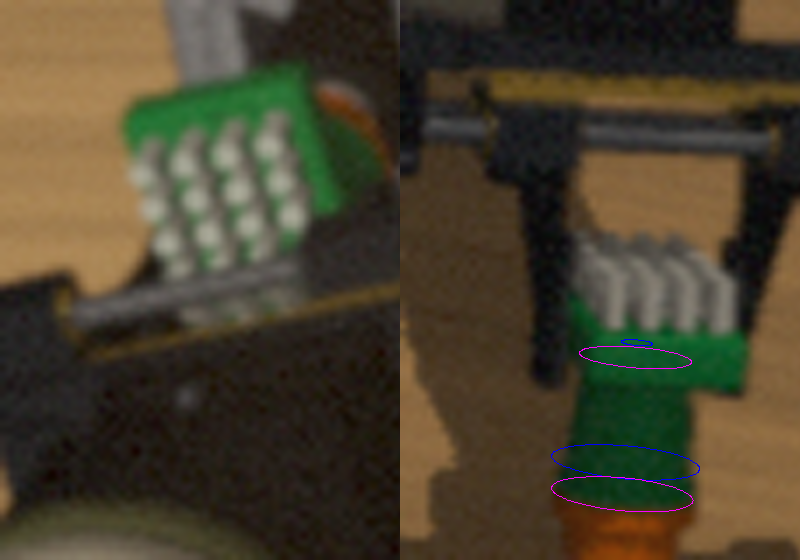

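Request:
{"api": "arm_command", "payload": {"targets": [[[0, 0.001, 0, 0, 0, 0], [0, 0.001, 0, 0, 0, 0], [0, 0.001, 0, 0, 0, 0], [0, 0.001, 0, 0, 0, 0], [0, 0, 0, 0, 0, 0], [0, 0, 0, 0, 0, 0]]]}}

```text
time: 13.65
ee_pos: [0.574, 0.1548, 0.1523]
eef_rot: [0.538, 0.668, -0.4, -0.323]
ft_force: [-14.7, -4.0, 18.1]
width: 0.0492
```

```bash
python3 - <<'E'
from h import *
overlay("j")
E
```

```text
mouth to shoulder mm (x,axis,z) [ 0.  14.5  0.1] F tool [ -0.8 -23.1   4.8] M tool [1.64 0.   0.03] w 0.0492 t 13.65
```

View pics/ov_j.png

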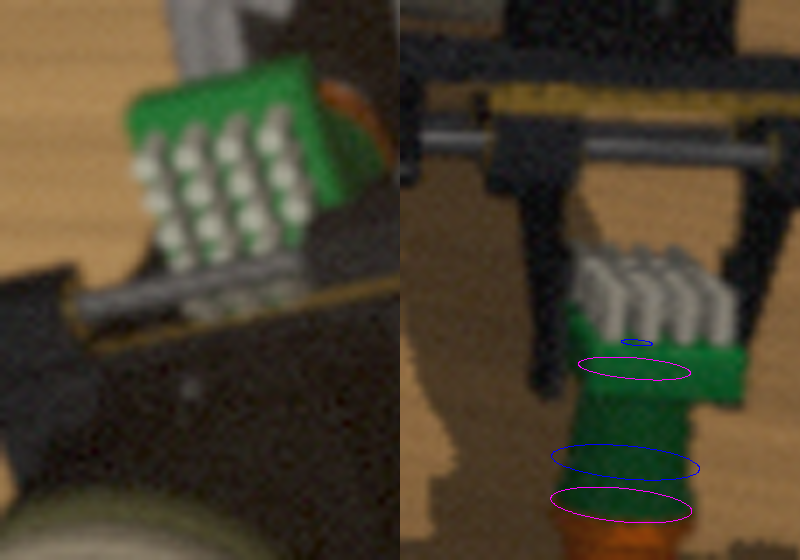

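The last step rose at 1.55 N/mm, which is the spring alone, so the head is home against the ring (about 23 N, pole in about 15 mm). I ease back until the force is near zero before letting go.

Request:
{"api": "arm_command", "payload": {"targets": [[[0, -0.002, 0, 0, 0, 0], [0, -0.002, 0, 0, 0, 0], [0, -0.002, 0, 0, 0, 0], [0, -0.002, 0, 0, 0, 0], [0, -0.002, 0, 0, 0, 0], [0, -0.002, 0, 0, 0, 0], [0, -0.001, 0, 0, 0, 0], [0, 0, 0, 0, 0, 0], [0, 0, 0, 0, 0, 0]]]}}

```text
time: 14.5
ee_pos: [0.5682, 0.1535, 0.163]
eef_rot: [0.538, 0.668, -0.4, -0.323]
ft_force: [-2.0, 0.1, 5.5]
width: 0.0498
```

```bash
python3 - <<'E'
from h import *
overlay("k")
E
```

```text
mouth to shoulder mm (x,axis,z) [0.  2.3 0.3] F tool [ 0.5 -5.7 -0.9] M tool [0.2  0.   0.01] w 0.0498 t 14.5
```

View pics/ov_k.png

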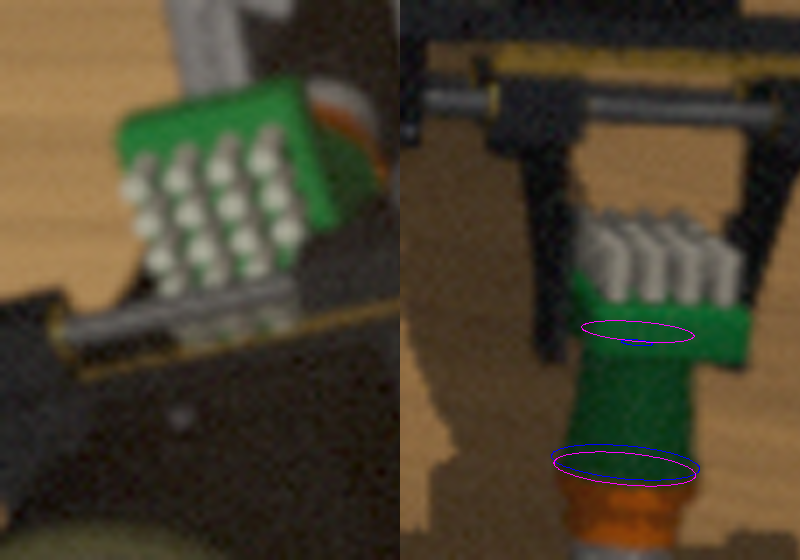

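Request:
{"api": "arm_command", "payload": {"targets": [[[0, -0.001, 0, 0, 0, 0], [0, -0.001, 0, 0, 0, 0], [0, -0.001, 0, 0, 0, 0], [0, 0, 0, 0, 0, 0], [0, 0, 0, 0, 0, 0]]]}}

```text
time: 15.02
ee_pos: [0.5665, 0.1532, 0.1649]
eef_rot: [0.538, 0.668, -0.401, -0.323]
ft_force: [4.0, -1.5, 4.9]
width: 0.0496
```

```bash
python3 - <<'E'
from h import *
overlay("l")
E
```

```text
mouth to shoulder mm (x,axis,z) [ 0.  -0.2  1. ] F tool [-2.3 -2.7 -5.4] M tool [-1.02  0.    0.45] w 0.0496 t 15.02
```

View pics/ov_l.png

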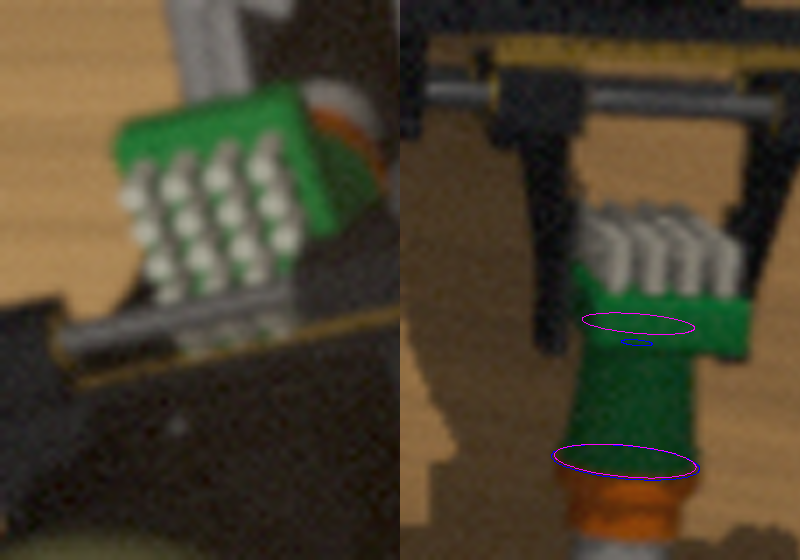

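Request:
{"api": "arm_command", "payload": {"targets": [[[-0.0003, -0.001, -0.0005, 0, 0, 0], [0, -0.0005, -0.0003, 0, 0, 0], [0, 0, 0, 0, 0, 0], [0, 0, 0, 0, 0, 0]]]}}

```text
time: 15.45
ee_pos: [0.5659, 0.153, 0.1659]
eef_rot: [0.537, 0.668, -0.402, -0.323]
ft_force: [5.7, 0.2, 3.4]
width: 0.0493
```

```bash
python3 - <<'E'
from h import *
overlay("m")
E
```

```text
mouth to shoulder mm (x,axis,z) [ 0.  -1.3  1.2] F tool [-1.  -0.4 -6.5] M tool [-0.93  0.02  0.19] w 0.0493 t 15.45
```

Request:
{"api": "arm_command", "payload": {"targets": [[[-0.0002, 0, -0.0006, 0, 0, 0], [0, 0, -0.0006, 0, 0, 0], [0, 0, 0, 0, 0, 0], [0, 0, 0, 0, 0, 0]]]}}

```text
time: 15.88
ee_pos: [0.5662, 0.1531, 0.1657]
eef_rot: [0.537, 0.667, -0.402, -0.324]
ft_force: [2.6, 1.5, 2.9]
width: 0.0495
```

```bash
python3 - <<'E'
from h import *
overlay("n")
E
```

```text
mouth to shoulder mm (x,axis,z) [ 0.  -1.   1.1] F tool [ 0.9 -1.3 -3.9] M tool [-0.22  0.02 -0.13] w 0.0495 t 15.88
```

View pics/ov_n.png

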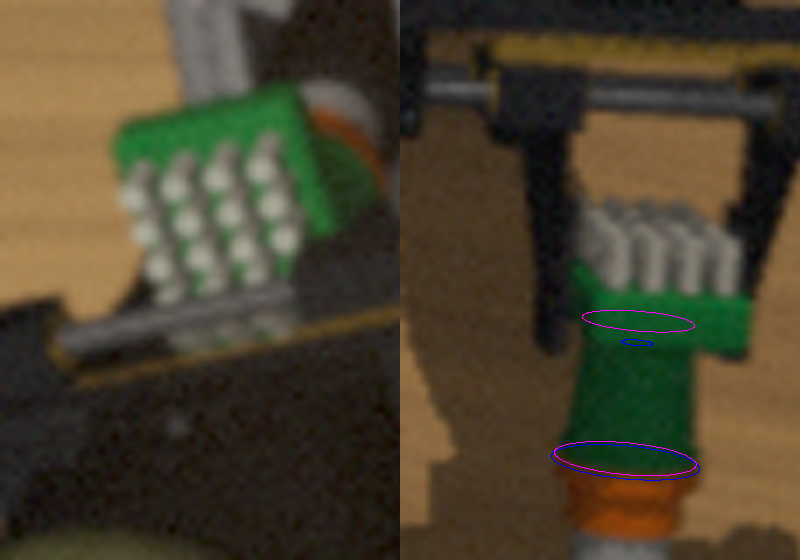

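Request:
{"api": "arm_command", "payload": {"targets": [[[0, 0, -0.0006, 0, 0, 0], [0, 0, 0, 0, 0, 0]]]}}

```text
time: 16.15
ee_pos: [0.5664, 0.153, 0.1656]
eef_rot: [0.537, 0.667, -0.403, -0.324]
ft_force: [-0.4, 0.2, 1.7]
width: 0.049
```

Request:
{"api": "arm_command", "payload": {"targets": [[[0, 0, 0, 0, 0, 0], [0, 0, 0, 0, 0, 0], [0, 0, 0, 0, 0, 0], [0, 0, 0, 0, 0, 0], [0, 0, 0, 0, 0, 0], [0, 0, 0, 0, 0, 0]]], "hand": 1}}

```text
time: 16.65
ee_pos: [0.567, 0.153, 0.1662]
eef_rot: [0.537, 0.667, -0.402, -0.324]
ft_force: [0.8, -0.4, -0.1]
width: 0.0811
```

```bash
python3 - <<'E'
from h import *
overlay("o")
c=grab("wrist","wo.png")
E
```

```text
mouth to shoulder mm (x,axis,z) [-0.2 -1.1  0.1] F tool [-0.6  0.4 -0.5] M tool [ 0.62  0.01 -0.  ] w 0.0811 t 16.65
```

View pics/ov_o.png

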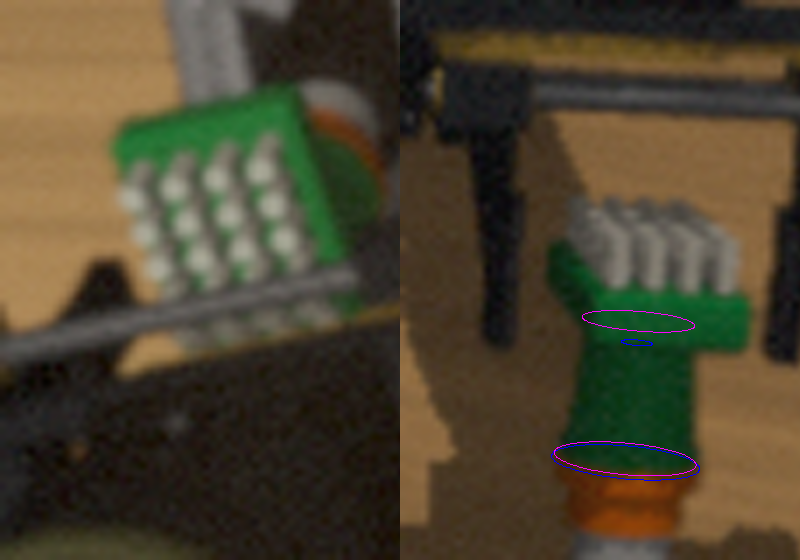

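View pics/wo.png

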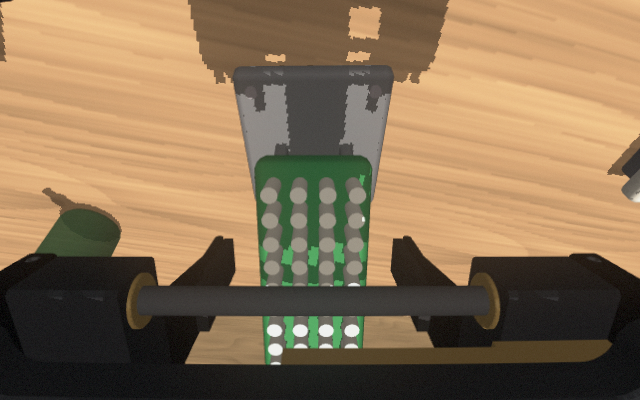

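The fingers are open and the brush stays on. I retract along the axis and check from a distance.

Request:
{"api": "arm_command", "payload": {"targets": [[[0, -0.005, 0, 0, 0, 0], [0, -0.012, 0, 0, 0, 0], [0, -0.02, 0, 0, 0, 0], [0, -0.02, 0, 0, 0, 0], [0, -0.02, 0, 0, 0, 0], [0, -0.02, 0, 0, 0, 0], [0, -0.02, 0, 0, 0, 0], [0, -0.015, 0, 0, 0, 0], [0, -0.008, 0, 0, 0, 0], [0, 0, 0, 0, 0, 0]]]}}

```text
time: 17.63
ee_pos: [0.5032, 0.1393, 0.2923]
eef_rot: [0.537, 0.668, -0.401, -0.323]
ft_force: [-0.8, -0.2, 0.3]
width: 0.0874
```

```bash
python3 - <<'E'
from h import *
S=grab("scene","sp.png");T=grab("top","tp.png");W=grab("wrist","wp.png")
a=cv2.resize(np.array(S["pixels"])[150:270,370:470],None,fx=5,fy=5,interpolation=cv2.INTER_CUBIC)
t=np.linspace(0,2*np.pi,181)
circ=lambda c0,r: c0+r*(np.cos(t)[:,None]*RT[:,0]+np.sin(t)[:,None]*RT[:,2])
b=a.copy()
for C in(circ(SH,.023),circ(SH+A*.046,.018),[SH+A*h+RT[:,2]*sz*.055+RT[:,0]*sx*.025 for h in (.046,.064) for sz,sx in((-1,-1),(-1,1),(1,1),(1,-1))][4:]):
    p=(proj(S,C)-[370,150]+.5)*5-.5;cv2.polylines(b,[p.round().astype(int)],True,(255,0,255),1)
cv2.imwrite("pics/sp_c.png",b[:, :500]);s=readout.read_state();print(s["time"],s["ee_pos"])
E
```

```text
17.7833 [0.5029 0.139  0.2891]
```

View pics/sp_c.png

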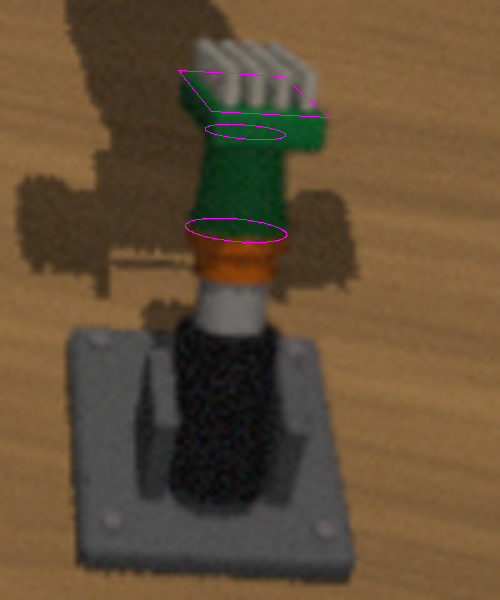

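View pics/sp.png

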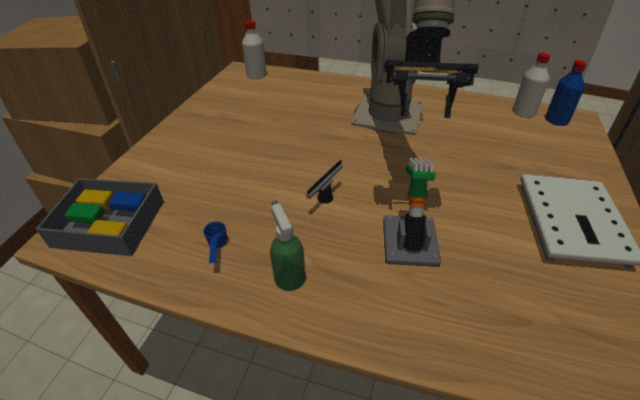

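View pics/wp.png

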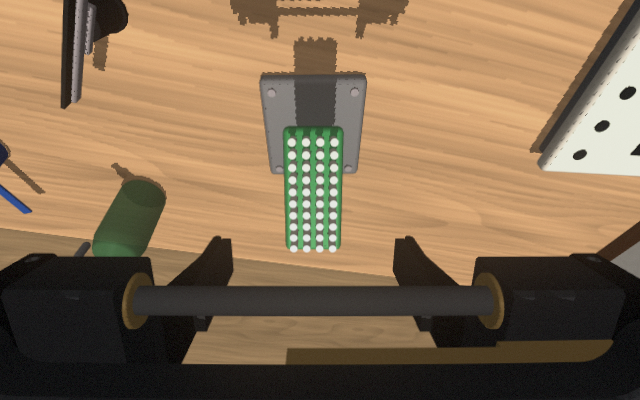

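The brush sits on the ring at (418,200) in the scene picture, and the bystanders look unmoved. As a last check I compare the green/orange edge and the bystander regions with the start.

```bash
python3 - <<'E'
from h import *
a=cv2.imread("pics/scene0.png").astype(int);S=grab("scene","sq.png");b=np.array(S["pixels"]).astype(int);p=cv2.imread("pics/sp.png").astype(int)
for n,(x,y,w,h) in dict(squeegee=(303,155,45,52),spray=(265,195,45,98),scoop=(198,218,35,48)).items():
    print(n,np.abs(a-b)[y:y+h,x:x+w].mean().round(2))
print("brush settled diff",np.abs(p-b)[150:270,370:470].mean().round(2))
for nm,i in(("before",a),("after",b)):
    print(nm,"rows192-208 RG:",[(int(v[2]),int(v[1])) for v in i[190:209,414:420].mean(1)])
f=SH+.024*max([RT[:,2],-RT[:,2]],key=lambda v:v[0]);g=SH+.023*max([RT[:,2],-RT[:,2]],key=lambda v:v[0])
print("front edge ring/foot rows",proj(S,[f,g,g+A*.002]))
E
```

```text
squeegee 2.9
spray 2.94
scoop 2.89
brush settled diff 2.49
before rows192-208 RG: [(119, 72), (119, 71), (118, 70), (120, 73), (119, 71), (117, 62), (129, 61), (135, 63), (133, 62), (128, 60), (116, 54), (94, 45), (97, 44), (117, 56), (129, 59), (127, 62), (107, 70), (86, 81), (99, 97)]
after rows192-208 RG: [(14, 57), (13, 56), (12, 56), (13, 56), (11, 54), (16, 55), (23, 54), (62, 51), (111, 54), (128, 59), (123, 58), (97, 45), (100, 46), (118, 55), (132, 61), (133, 64), (119, 67), (91, 80), (99, 95)]
front edge ring/foot rows [[418.3619 198.034 ]
 [418.2899 197.9252]
 [418.3759 197.0623]]
```

The edge is hard to judge absolutely at this resolution. I compare the foot-edge-to-groove distance in the fully pressed picture, which was certainly home, with now.

```bash
python3 - <<'E'
from h import *
for n in("scene_f","scene_g","scene_h","scene_i","scene_j","scene_k","scene_n","sp","sq"):
    i=cv2.imread(f"pics/{n}.png").astype(float)
    v=i[188:222,413:420].mean(1);r=v[:,2];
    up=cv2.resize(r.reshape(-1,1),(1,len(r)*10),interpolation=cv2.INTER_CUBIC).ravel();y=lambda k:188+(k+.5)/10-.5
    k=np.argmax(up>65); 
    pk=k+np.argmax(up[k:k+40]); gr=pk+np.argmin(up[pk:pk+40])
    print(n,"edge",round(y(k),1),"groove",round(y(gr),1),"d",round(y(gr)-y(k),2))
E
```

```text
scene_f edge 197.6 groove 203.2 d 5.7
scene_g edge 199.2 groove 204.4 d 5.1
scene_h edge 201.0 groove 205.2 d 4.3
scene_i edge 202.4 groove 206.4 d 4.0
scene_j edge 204.0 groove 208.2 d 4.2
scene_k edge 198.8 groove 203.0 d 4.3
scene_n edge 197.2 groove 201.4 d 4.2
sp edge 197.0 groove 201.4 d 4.3
sq edge 197.0 groove 201.4 d 4.3
```

The edge-to-groove distance fell from 5.7 px (not home) to 4.2 px at full press. It is still 4.3 px after release, so the head stayed home.

```bash
python3 - <<'E'
from h import *
print(r.close_job())
E
```

```text
the job is handed in; nothing more can be done
None
```

The green brush head is on the spigot, home against the orange shoulder ring. It stayed on after I let go, and I handed the job in at about 18 s.

I gripped the brush across its 50 mm width, lined it up with the pole's 28° lean and pressed it on. The push peaked at about 23 N, with the pole about 15 mm into its foot and short of the 26 mm stop. I then eased the force off, opened the gripper and backed away along the pole's axis.

**Checks that agreed:**
- **Fully home:** over the last 7 mm of pressing, the force rose at about 1.5 N/mm, which is the pole's spring alone.
- **Stayed home:** in the scene picture, the gap from the socket's edge to the groove in the orange ring was 4.2 px at full press. It was 4.3 px both times I measured after release, against 5.7 px earlier in the push. The last two pictures showed no movement of the brush.
- **Bystanders:** the squeegee, spray bottle and scoop areas of the scene picture differ from the start only at noise level.

**Checks that were less clean:**
- **Edge position:** the socket's edge sits about 0.6 px (1–2 mm) off the position I calculated for it. That is within the calibration error, so I relied on the pressed-versus-released comparison instead.
- **Side force:** up to about 6 N built up while pressing and again while easing off. I brought it near zero before opening the gripper.

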